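# Sterilise the therapy pegs

## Robot

A 6-joint arm with a two-finger parallel gripper is mounted at the origin on the work surface. World frame = base frame: x ahead of the robot, y to its left, z up, the work surface at z = 0. Lengths are in m, angles in rad, forces in N, time in s.
With the tool pointing down it reaches from about 0.3 to 0.95 m from the base axis. Payload 3.1 kg.
Tool frame: the origin (TCP) lies midway between the tips of the shut fingers; the grasp point (between the pads) lies behind it (r.grip_depth is the z of the grasp point in the tool frame, in m); z points along the fingers, y is the line along which they close (so a half turn about z gives the same grasp; the last joint's range is limited). The gripper opens to 85 mm and grips with 20 to 120 N. Pads are 22 mm wide; open, the fingers measure 114 mm over their backs; the gripper's body (76 mm by 85 mm) begins 54 mm behind the grasp point. The pads swing forward as they close: fully open they stand 13 mm farther back than shut.
Start: joints at [-1.417, 0.308, 1.634, -0, 1.2, -0.07], TCP at [0.139, -0.609, 0.205] pointing down, gripper open.
Joint ranges: [-3.06, 3.06], [-0.79, 1.96], [0.05, 2.63], [-1.19, 4.34], [0.05, 2.64], [-2.94, 2.94]. Speed limits (rad/s): [2.79, 2.79, 3.14, 3.14, 3.14, 3.14].

## Interface

Orientations are given as a unit quaternion [w, x, y, z].
In Python, from rig import monitor, imaging, order, r gives the robot as it stands.
- The arm moves only by the shell command python3 -m crank 'ROWS' [OPENING] [FORCE]. ROWS is JSON, a list of rows, each an object of numbers: "dx", "dy", "dz": the shift along the tool's x, y, z in mm; "ax", "ay", "az": the turn, a rotation vector about the tool's x, y, z in degrees. In form: [{"dx": .., "dy": .., "dz": .., "ax": .., "ay": .., "az": ..}, ...]. A call has exactly 5 rows; each row is the pose to reach, as a shift and turn from the pose commanded when the call began, along the tool's axes at that moment; what a row does not reach only later rows make up. A row lasts 1/10 s, in which the tool goes at most 50 mm and 8.59 degrees, less where a joint would pass 70% of its speed; a pose out of reach is approached as far as the arm can. A call with a gripper value outside its range is refused whole. OPENING is the finger opening in mm, from 0 to 85.4, set as the call begins (- or left out, the last holds). The fingers move at their own pace and stop on an object; FORCE is the grip in N (left out, the last holds). Time passes only in rows, so rows that repeat a pose let the fingers close, or fill a call up. It gives the time, the measured TCP pose, the force, the opening and the grip force at its end, in the units of the state.
- monitor.sense(): the state, without advancing time (a new reading comes with each control period).
- imaging.camera(name): name is "scene" or "top"; returns a dict with "img" (420x560x3 uint8, red, green, blue), "fx", "fy", "cx", "cy" (pixels), "R" (3x3) and "t" (3): a world point X has camera coordinates R X + t. Camera axes: x right, y down, z forward; pixel columns grow to the right and rows downward; lengths in m; the calibration is good to about 2 mm. A picture is of the moment at which its call begins. There is no depth.
- order.close_job(): hands the job in; it is judged then, once.
The state is a dict: "clock": time; "joint_pos": joint angles; "joint_velocities": joint speeds; "joint_efforts": joint torques, N m; "position": TCP position; "orientation": TCP orientation; "wrist_force": force on the tool from outside, world axes, zero at the start; "ft_torque": the same for the moment, N m; "finger_gap": opening from 0.0 (shut) to 1.0 (fully open); "finger_force": force on a finger pad.
Only numpy, scipy, OpenCV 4.12 (cv2) and the standard library are available. Lean on these libraries where they do the work, as an engineer would, in place of code of your own. Each camera call takes 0.05 s, during which the arm holds its last target. There are 200 camera calls.

## Task

The session is over: sterilise the wooden pegs that lie on the table. Unscrew the steriliser's yellow lid all the way, swing it fully aside by its red pin, put every loose peg in the pot, swing the lid back over the pot and screw it down tight, and only then turn the timer knob clockwise to its end stop. Leave the other things on the table where they are.

Things in the scene. Friction and masses are not known exactly. Their poses are not given: they have to be found in the camera images.
- pot_floor (a point): Steriliser (fixed to the table, its place and yaw vary): a blue round pot with a screw-on yellow lid, on a white plate, with a white control box beside it. This point: centre of the pot's inner floor, 23 mm above the table. Its frame is the steriliser's: x points from the pot to the lid's swing post, y from the pot to the control box, z up. The pot is 120 mm wide inside, 132 mm outside, 92 mm deep.
- pot_rim (a point): centre of the pot's mouth, level with the rim, 115 mm above the table; same axes as pot_floor
- lid_post (a point): on the vertical axis of the swing post, 115 mm from the pot's axis; the lid's carrier (a steel ring 160 mm across round the lid) swings about it, 2 mm above the rim
- lid (a joint): the screw lid's turn in its carrier, rad: 0 = screwed tight (stop), grows anticlockwise seen from above, 2.1 = fully unscrewed (stop). The lid rises 5 mm per rad. While below about 1.5 the lid is held in the pot's neck and its carrier cannot swing off or back on. Stays where left, friction 0.06 N m.
- lid_grip (a point): centre of the lid's grip: a yellow bar on top of the lid, 84 mm long (this frame's x), 18 mm wide (y), 26 mm high, from 13 mm below this point (the lid's flat top, 133 mm across) to 13 mm above. On the lid's axis; turns, rises and swings with the lid.
- lid_arm (a joint): swing of the lid's carrier about the post, rad: 0 = lid right over the pot (stop), grows anticlockwise seen from above, 1.9 = fully aside (stop). Stays where left, friction 0.15 N m. The carrier may also be pushed by its pin.
- lid_pin (a point): red upright round pin on the carrier, by which it is swung: 16 mm thick, 60 mm tall; this point is 14 mm below its top and 46 mm above the carrier ring's foot, 89 mm from the lid's axis (on its +y side when closed) and 146 mm from the post's axis. Free-standing: nothing else within 20 mm of it above the lid's flat top.
- timer (a joint): timer knob on the control box, rad: grows clockwise seen from above from 0 to its end stop at 2.6 (full time). Stays where left, friction 0.04 N m.
- timer_grip (a point): on the knob's axis, 103 mm above the table; the black bar to grip is 46 mm long (along this frame's x), 14 mm wide (y), its top 7 mm above this point, its foot 23 mm below. The knob is 168 mm from the pot's axis.
- red_peg_mid (a point): centre of the red wooden peg, octagonal bar 78 mm long (its x axis), 28 mm thick, 50 g, lying on the table at first; may be absent
- green_peg_mid (a point): centre of the green wooden peg, octagonal bar 78 mm long (its x axis), 28 mm thick, 50 g, lying on the table at first; may be absent
- blue_peg_mid (a point): centre of the blue wooden peg, square bar 78 mm long (its x axis), 28 mm thick, 50 g, lying on the table at first; may be absent
- yellow_peg_mid (a point): centre of the yellow wooden peg, square bar 78 mm long (its x axis), 28 mm thick, 50 g, lying on the table at first; may be absent
- cup_mid (a point): clear plastic cup, 64 mm across, 55 mm tall; centre. Not part of the job: leave it where it is
- lotion_mid (a point): white lotion bottle, 60 mm across, 160 mm tall; centre. Not part of the job: leave it where it is
- mug_mid (a point): blue mug, 80 mm across, 90 mm tall, with a handle; centre. Not part of the job: leave it where it is
- card_box_mid (a point): cardboard card box 65 x 95 x 30 mm; centre. Not part of the job: leave it where it is
- glasses_case_mid (a point): black spectacle case 60 x 155 x 35 mm; centre. Not part of the job: leave it where it is
- ring_tower_mid (a point): toy tower of coloured discs on a 110 mm square foot, 104 mm tall; centre. Not part of the job: leave it where it is
Not all that is in view belongs to the job. What is meant by the part that bears red_peg_mid is not pink or white, and is the smaller of those in its own colour.

How it is judged:
By the outcome, as a careful person would: the job done as asked, in the order asked, and still so for the second after the job is handed in, with the robot touching nothing.
Of red_peg, green_peg, blue_peg, yellow_peg only 2 to 4 are there at a start; the rules pass over those that are not, and their reading is None.
At some moment in a run one of red_peg, green_peg, blue_peg, yellow_peg may be knocked a few centimetres aside while the robot is not near it.
Once in a run the grip may slacken for a moment while it holds something.
It also fails if it takes over 210 s, if anything falls off the work surface, if the arm or the gripper's body presses on something with over 40 N, if the wrist force passes 120 N, or if a joint passes its speed limit or range.

## Working session

There is one attempt and no reset: what is moved stays moved. The work goes in short steps, Python scripts to look and compute and a shell command to move; the robot and the scene stay as the last step left them, time stands still between calls to the robot, and variables do not carry over. Pictures are saved under pics/ and viewed, at most 14 in all, crops included, and the job is handed in when it is done.

```bash
ls; mkdir -p pics; python3 - <<'E'
from rig import monitor, imaging, order, r
import cv2,numpy as np
for n in("scene","top"):
    c=imaging.camera(n); cv2.imwrite(f"pics/{n}0.png",c["img"][:,:,::-1]); print(n,c["fx"],c["fy"],c["cx"],c["cy"],np.round(c["R"],3).tolist(),c["t"])
print(monitor.sense(), r.grip_depth)
E
```

```text
pics
scene 395.83775929069833 395.83775929069833 287.22658886858267 205.13872660401157 [[0.836, 0.549, -0.018], [0.39, -0.618, -0.683], [-0.386, 0.564, -0.73]] [-0.42154549 -0.14078313  1.33803478]
top 415.01884087139956 415.01884087139956 288.2035049997948 215.36641003981796 [[0.003, -1.0, 0.0], [-0.998, -0.003, -0.066], [0.066, -0.0, -0.998]] [-0.01386379  0.50466247  1.31856151]
{'clock': 0.1, 'joint_pos': array([-1.41671698e+00,  3.08925302e-01,  1.63501818e+00,  7.33399182e-06,
        1.19969019e+00, -6.96887579e-02]), 'joint_velocities': array([ 0.00026778, -0.00158555, -0.0026754 , -0.00079778,  0.00052398,
       -0.00069539]), 'joint_efforts': array([-2.06881659e-04, -4.16408265e+01, -2.77644199e+01, -4.04223283e-05,
        4.04617647e-03,  2.39209953e-06]), 'position': array([ 0.1385544 , -0.60865564,  0.20387694]), 'orientation': array([-1.01974336e-03,  9.93747138e-01,  1.11649385e-01, -3.96348678e-05]), 'wrist_force': array([ 0.49139787, -0.02825602,  0.19686674]), 'ft_torque': array([ 0.00278567, -0.04063427,  0.02500171]), 'finger_force': 0.0, 'finger_gap': 1.0018047390297327} -0.0187
```

View pics/scene0.png

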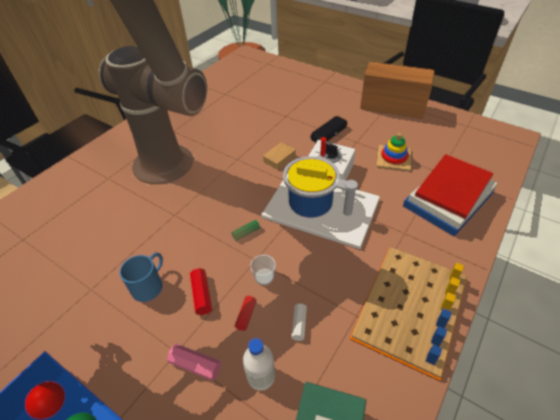

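View pics/top0.png

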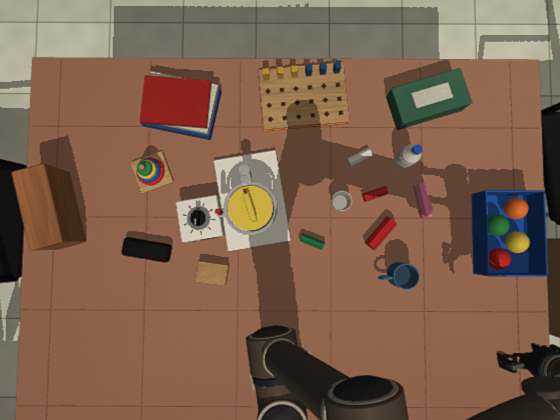

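The scene view shows the pot at (311,188), its post at (349,190) and its knob at (328,152). The top view shows the pot at (250,208), knob (198,217), pin (219,212), small red peg (375,193) and green peg (312,241). The larger red bar and the pink and white bars are decoys. The blue and yellow pegs sit in the board, so they aren't loose.

```bash
cat > h.py <<'E'
from rig import monitor, imaging, order, r
import cv2,numpy as np
from scipy.spatial.transform import Rotation as Ro
def ray(c,u,v):
    d=c["R"].T@np.array([(u-c["cx"])/c["fx"],(v-c["cy"])/c["fy"],1]); return -c["R"].T@np.array(c["t"]),d
def onz(c,u,v,z):
    o,d=ray(c,u,v); return o+d*(z-o[2])/d[2]
def tri(c1,p1,c2,p2):
    o,d=ray(c1,*p1);q,e=ray(c2,*p2)
    s=np.linalg.lstsq(np.c_[d,-e],q-o,rcond=None)[0]; a=o+d*s[0];b=q+e*s[1]
    return (a+b)/2,np.linalg.norm(a-b)
def proj(c,X):
    p=c["R"]@np.array(X)+c["t"]; return c["fx"]*p[0]/p[2]+c["cx"],c["fy"]*p[1]/p[2]+c["cy"]
def blobs(c,lo,hi,box,amin=15):
    h=cv2.cvtColor(c["img"],cv2.COLOR_RGB2HSV); m=cv2.inRange(h,np.array(lo),np.array(hi))
    x0,y0,x1,y1=box; k=np.zeros_like(m); k[y0:y1,x0:x1]=m[y0:y1,x0:x1]
    cs,_=cv2.findContours(k,cv2.RETR_EXTERNAL,cv2.CHAIN_APPROX_NONE)
    return [(cv2.contourArea(q),cv2.minAreaRect(q)) for q in cs if cv2.contourArea(q)>=amin]
def axis(c,rect,z):
    """centre, yaw, length, width in the plane z of an image minAreaRect"""
    b=np.array([onz(c,*p,z)[:2] for p in cv2.boxPoints(rect)])
    e=[b[1]-b[0],b[2]-b[1]]; L=[np.linalg.norm(x) for x in e]; i=int(np.argmax(L))
    return b.mean(0).round(4),round(np.degrees(np.arctan2(e[i][1],e[i][0]))%180,1),round(L[i],4),round(L[1-i],4)
def step(target,yaw=None,R=None):
    """print the shift (mm, tool axes) and turn (deg rotvec) from the measured pose; yaw = direction of tool y (closing), tool down"""
    s=monitor.sense(); q=s["orientation"]; Rc=Ro.from_quat([q[1],q[2],q[3],q[0]])
    d=Rc.inv().apply(np.array(target)-s["position"])*1000
    out=[d.round(1).tolist()]
    if yaw is not None:
        best=[]
        for k in(0,180):
            a=np.radians(yaw+k); y=np.array([np.cos(a),np.sin(a),0]); z=np.array([0,0,-1.]); 
            Rt=Ro.from_matrix(np.c_[np.cross(y,z),y,z]); best.append((Rc.inv()*Rt).as_rotvec(degrees=True).round(1).tolist())
        out.append(best)
    print("step",out,"pos",s["position"].round(4),"q6",s["joint_pos"].round(2),"t",s["clock"])
def info():
    s=monitor.sense(); print(s["position"].round(4),s["joint_pos"].round(3),"f",s["wrist_force"].round(1),"tq",s["ft_torque"].round(2),"gap",round(s["finger_gap"]*85.4,1),"ff",s["finger_force"],"t",s["clock"])
E
python3 - <<'E'
from h import *
T=imaging.camera("top");S=imaging.camera("scene")
for n,c,b in(("T",T,(170,140,310,260)),("S",S,(240,110,400,260))):
    x0,y0,x1,y1=b
    cv2.imwrite(f"pics/crop{n}.png",cv2.resize(c["img"][y0:y1,x0:x1,::-1],None,fx=4.5,fy=4.5,interpolation=cv2.INTER_CUBIC)[:600])
for nm,lo,hi,b in(("redpeg",(0,150,60),(6,255,255),(355,180,395,208)),("green",(45,80,30),(85,255,255),(290,225,335,255))):
    for a,rc in blobs(T,lo,hi,b): print(nm,a,rc,axis(T,rc,0.028), axis(T,rc,0.014))
E
```

```text
redpeg 195.0 ((374.8000183105469, 193.40000915527344), (8.854376792907715, 25.298219680786133), 71.56504821777344) (array([ 0.5752, -0.2895]), np.float64(108.6), np.float64(0.0814), np.float64(0.0284)) (array([ 0.5769, -0.2924]), np.float64(108.6), np.float64(0.0823), np.float64(0.0287))
green 179.0 ((311.9142150878906, 241.00592041015625), (24.307695388793945, 8.53846263885498), 22.61986541748047) (array([ 0.4225, -0.088 ]), np.float64(67.5), np.float64(0.0772), np.float64(0.0271)) (array([ 0.4226, -0.0888]), np.float64(67.5), np.float64(0.078), np.float64(0.0274))
```

View pics/cropT.png

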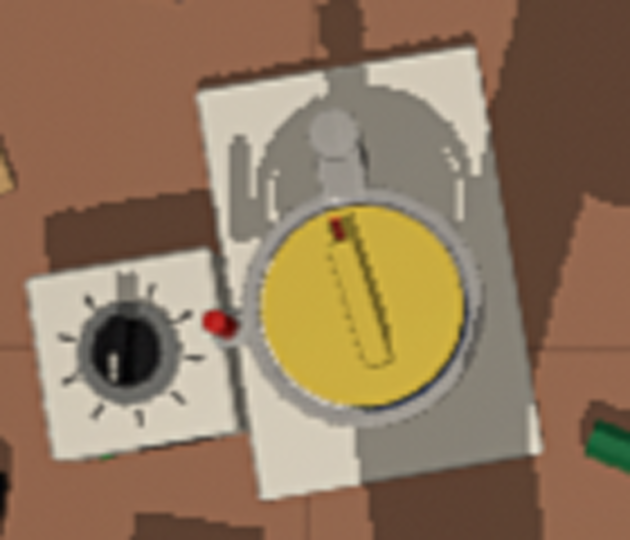

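View pics/cropS.png

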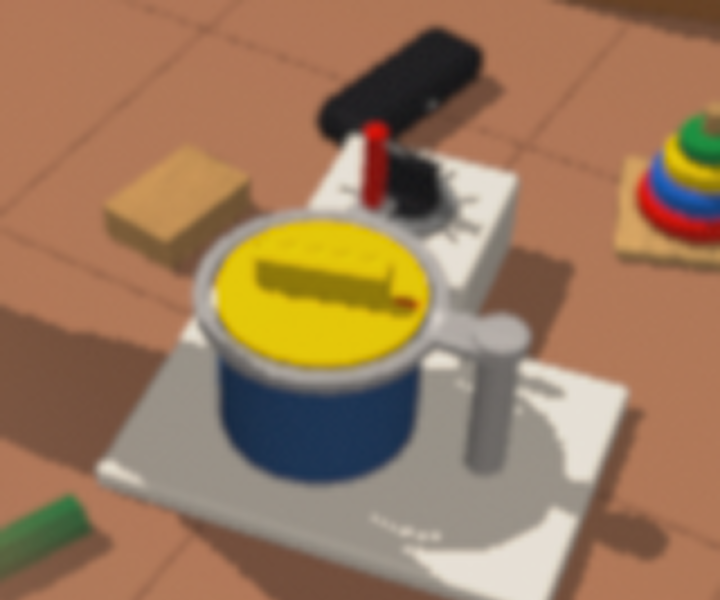

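The crops show the lid centre near crop (363,307), the bar running from (341,219) to (380,362), post top (333,131), pin top (214,322), and knob (127,345) with a white mark towards (113,370). Next I'll turn these into world points.

```bash
python3 - <<'E'
from h import *
T=imaging.camera("top");S=imaging.camera("scene")
cT=lambda u,v:((u)/4.5+170-.4,(v)/4.5+140-.4)
cS=lambda u,v:(u/4.5+240-.4,v/4.5+110-.4)
print("post top",tri(T,cT(333,131),S,cS(505,332)))
print("pin top",tri(T,cT(214,322),S,cS(376,128)))
def ell(c,box):
    h=cv2.cvtColor(c["img"],cv2.COLOR_RGB2HSV); m=cv2.inRange(h,(18,110,60),(35,255,255)); k=np.zeros_like(m);x0,y0,x1,y1=box;k[y0:y1,x0:x1]=m[y0:y1,x0:x1]
    q=max(cv2.findContours(k,cv2.RETR_EXTERNAL,cv2.CHAIN_APPROX_NONE)[0],key=cv2.contourArea)
    return cv2.fitEllipse(cv2.convexHull(q))
eT=ell(T,(220,175,285,240));eS=ell(S,(280,150,345,200));print(eT,eS)
print("lid disc",tri(T,eT[0],S,eS[0]))
for z in(.12,.13,.14): print(z,onz(T,*eT[0],z), eT[1][1]/T["fx"]*(1.318-.998*z+.066*.5))
# bar top corners (top view)
for z in(.145,.155):
    P=[onz(T,*cT(*p),z)[:2] for p in((365,367),(395,358),(345,215))]; print("bar",z,np.round(P,4), np.linalg.norm(P[1]-P[2]),np.degrees(np.arctan2(*(P[2]-P[1])[::-1])))
print("plate edges")
f=lambda a,b,z:np.degrees(np.arctan2(*(onz(T,*cT(*b),z)-onz(T,*cT(*a),z))[:2][::-1]))
print(f((260,498),(197,92),.01),f((540,455),(472,47),.01),f((240,432),(207,248),.07),f((57,460),(28,282),.07),f((540,455),(260,498),.01),f((472,47),(197,92),.01),f((207,248),(28,282),.07))
print("knob",onz(T,*cT(127,347),.11),tri(T,cT(127,343),S,cS(415,165)))
h=T["img"][200:232,182:215].max(2); 
cv2.imwrite("pics/knob.png",np.hstack([cv2.resize(np.clip(T["img"][198:234,180:216,::-1]*2.5,0,255).astype(np.uint8),(396,396),interpolation=cv2.INTER_CUBIC),cv2.resize(np.clip(S["img"][132:168,312:348,::-1]*2.5,0,255).astype(np.uint8),(396,396),interpolation=cv2.INTER_CUBIC)]))
E
```

```text
post top (array([0.63524981, 0.12015062, 0.13380833]), np.float64(0.0010500423412271318))
pin top (array([0.5051923 , 0.18727414, 0.18883198]), np.float64(0.001580125212311677))
((250.1086883544922, 207.5462188720703), (44.466224670410156, 44.74979019165039), 112.95468139648438) ((311.0383605957031, 175.0256805419922), (33.38108444213867, 48.31007766723633), 91.36869049072266)
lid disc (array([0.52049303, 0.10052028, 0.12346615]), np.float64(6.259786947042613e-05))
0.12 [0.52081315 0.10085832 0.12      ] 0.13275959125104048
0.13 [0.51996296 0.09993682 0.13      ] 0.1316834885247764
0.14 [0.51911276 0.09901533 0.14      ] 0.13060738579851233
bar 0.145 [[0.479  0.0964]
 [0.4849 0.0771]
 [0.5778 0.1103]] 0.09861171985030556 19.658550481841253
bar 0.155 [[0.4785 0.0955]
 [0.4843 0.0764]
 [0.5764 0.1093]] 0.09779273754277432 19.658550481841257
plate edges
9.555450958086606 9.6313086973783 10.918705552634057 10.375837147300025 98.87889102720086 99.58004393815347 101.00209678366829
knob [0.4937027  0.25793891 0.11      ] (array([0.49790982, 0.25946893, 0.10774584]), np.float64(0.0033741621142295))
```

View pics/knob.png

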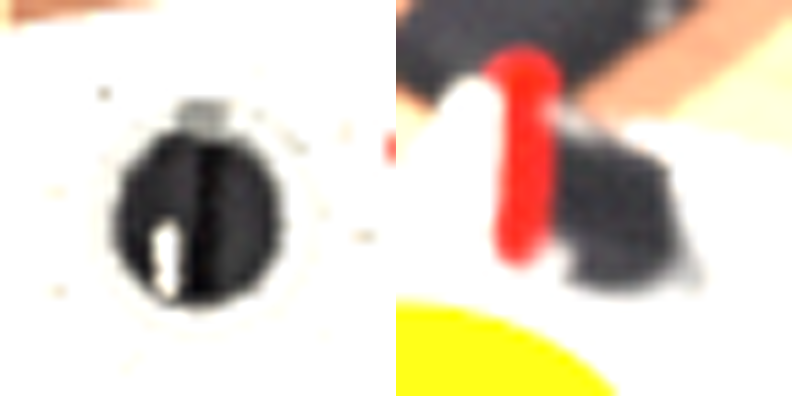

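```bash
cat >> h.py <<'E'
YAW=9.6; POT=np.array([.5205,.1005]); ux=np.array([np.cos(np.radians(YAW)),np.sin(np.radians(YAW))]); uy=np.array([-ux[1],ux[0]])
POST=POT+.115*ux; KNOB=POT+.168*uy
E
python3 - <<'E'
from h import *
T=imaging.camera("top");S=imaging.camera("scene")
cS=lambda u,v:(u/4.5+240-.4,v/4.5+110-.4)
for a,b,z in(((255,262),(392,274),.149),((255,290),(390,300),.1235)):
    A,B=onz(S,*cS(*a),z),onz(S,*cS(*b),z); print(A,B,np.linalg.norm(A-B),np.degrees(np.arctan2(*(B-A)[:2][::-1])))
for y in(10,14,18,22):
  a=np.radians(y);d=np.array([np.cos(a),np.sin(a)]);n=np.array([-d[1],d[0]])
  print(y,[[round(v) for v in ((np.array(proj(c,[*(POT+s*.042*d+t*.009*n),.150]))-o)+.4)*4.5] for c,o in((T,(170,140)),(S,(240,110))) for s in(1,-1) for t in (1,-1)])
print(POST,KNOB,[proj(T,[*KNOB,.11])])
step([.5205,.1005,.25],-72.5)
E
```

```text
[0.48490371 0.07977133 0.149     ] [0.56091754 0.11458959 0.149     ] 0.08360868541416683 24.610222803307746
[0.4834566 0.0819787 0.1235   ] [0.55885506 0.11857442 0.1235    ] 0.08381034098011043 25.89028072459961
10 [[334, 241], [362, 236], [356, 369], [383, 364], [393, 270], [383, 289], [264, 236], [253, 254]]
14 [[330, 243], [357, 236], [360, 369], [387, 362], [393, 267], [385, 286], [262, 239], [252, 257]]
18 [[326, 245], [352, 236], [365, 369], [392, 360], [393, 264], [388, 283], [259, 242], [252, 261]]
22 [[322, 247], [348, 237], [369, 368], [396, 358], [393, 261], [389, 280], [257, 245], [252, 264]]
[0.63388954 0.11967841] [0.49248285 0.26614733] [(np.float64(195.070975546825), np.float64(217.11023503312956))]
step [[529.8, -607.4, -45.0], [[-0.0, -0.0, -4.7], [-0.0, 0.0, 175.3]]] pos [ 0.1387 -0.6093  0.2048] q6 [-1.42  0.31  1.63  0.    1.2  -0.07] t 0.4
```

```bash

python3 -m crank '[{"dz":-40},{"dx":15,"dy":-15,"dz":-70},{"dx":45,"dy":-50,"dz":-80},{"dx":75,"dy":-85,"dz":-80},{"dx":105,"dy":-120,"dz":-80}]' 50 60 
python3 -m crank '[{"dx":30,"dy":-35},{"dx":60,"dy":-70},{"dx":90,"dy":-105},{"dx":120,"dy":-140},{"dx":150,"dy":-175}]'
python3 -m crank '[{"dx":30,"dy":-35},{"dx":60,"dy":-70},{"dx":90,"dy":-105},{"dx":120,"dy":-140},{"dx":150,"dy":-175}]'
python3 -c "
from h import *
step([.5205,.1005,.20],-70.5)"
```

```text
step [[529.8, -607.3, 5.0], [[-0.0, -0.0, -6.7], [-0.0, 0.0, 173.3]]] pos [ 0.1387 -0.6093  0.2048] q6 [-1.42  0.31  1.63  0.    1.2  -0.07] t 0.4invalid input at $[0]: expected keys dx, dy, dz, ax, ay, az
invalid input at $[0]: expected keys dx, dy, dz, ax, ay, az
invalid input at $[0]: expected keys dx, dy, dz, ax, ay, az
```

```bash

python3 -m crank '[{"dx":0,"dy":0,"dz":-40,"ax":0,"ay":0,"az":0},{"dx":15,"dy":-15,"dz":-70,"ax":0,"ay":0,"az":0},{"dx":45,"dy":-50,"dz":-80,"ax":0,"ay":0,"az":0},{"dx":75,"dy":-85,"dz":-80,"ax":0,"ay":0,"az":0},{"dx":105,"dy":-120,"dz":-80,"ax":0,"ay":0,"az":0}]' 50 60 
python3 -m crank '[{"dx":30,"dy":-35,"dz":0,"ax":0,"ay":0,"az":0},{"dx":60,"dy":-70,"dz":0,"ax":0,"ay":0,"az":0},{"dx":90,"dy":-105,"dz":0,"ax":0,"ay":0,"az":0},{"dx":120,"dy":-140,"dz":0,"ax":0,"ay":0,"az":0},{"dx":150,"dy":-175,"dz":0,"ax":0,"ay":0,"az":0}]'
python3 -m crank '[{"dx":30,"dy":-35,"dz":0,"ax":0,"ay":0,"az":0},{"dx":60,"dy":-70,"dz":0,"ax":0,"ay":0,"az":0},{"dx":90,"dy":-105,"dz":0,"ax":0,"ay":0,"az":0},{"dx":120,"dy":-140,"dz":0,"ax":0,"ay":0,"az":0},{"dx":150,"dy":-175,"dz":0,"ax":0,"ay":0,"az":0}]'
python3 -c "
from h import *
step([.5205,.1005,.20],-70.5)"
```

```text
clock: 0.9
position: [0.2151, -0.4682, 0.2859]
orientation: [0.001, 0.994, 0.111, 0.0]
wrist_force: [0.8, -0.4, 0.2]
finger_gap: 0.586
finger_force: 0.0
clock: 1.4
position: [0.3224, -0.2636, 0.2853]
orientation: [0.0, 0.994, 0.111, 0.0]
wrist_force: [1.0, 0.1, 0.4]
finger_gap: 0.582
finger_force: 0.0
clock: 1.9
position: [0.4299, -0.0595, 0.2855]
orientation: [0.0, 0.994, 0.112, 0.001]
wrist_force: [1.0, -0.7, 0.5]
finger_gap: 0.586
finger_force: 0.0
step [[123.7, -135.9, 85.5], [[0.1, -0.1, -6.7], [-0.1, -0.1, 173.3]]] pos [ 0.4299 -0.0595  0.2855] q6 [-0.24 -0.15  1.96 -0.    1.33  1.11] t 1.9
```

```bash

python3 -m crank '[{"dx":30,"dy":-33,"dz":0,"ax":0,"ay":0,"az":-3},{"dx":60,"dy":-66,"dz":0,"ax":0,"ay":0,"az":-6.7},{"dx":95,"dy":-105,"dz":15,"ax":0,"ay":0,"az":-6.7},{"dx":123.7,"dy":-135.9,"dz":40,"ax":0,"ay":0,"az":-6.7},{"dx":123.7,"dy":-135.9,"dz":60,"ax":0,"ay":0,"az":-6.7}]'
python3 -c "
from h import *
step([.5205,.1005,.13],-70.5)"
```

```text
clock: 2.4
position: [0.522, 0.103, 0.2247]
orientation: [-0.001, 0.985, 0.172, 0.002]
wrist_force: [0.4, -0.9, -0.1]
finger_gap: 0.586
finger_force: 0.0
step [[-2.6, 2.0, 94.7], [[-0.1, -0.2, 0.3], [0.3, -0.1, -179.7]]] pos [0.522  0.103  0.2247] q6 [0.11 0.11 1.83 0.   1.2  1.34] t 2.4
```

```bash

python3 -m crank '[{"dx":0,"dy":0,"dz":25,"ax":0,"ay":0,"az":0},{"dx":0,"dy":0,"dz":50,"ax":0,"ay":0,"az":0},{"dx":0,"dy":0,"dz":75,"ax":0,"ay":0,"az":0},{"dx":0,"dy":0,"dz":88,"ax":0,"ay":0,"az":0},{"dx":0,"dy":0,"dz":95,"ax":0,"ay":0,"az":0}]'
python3 -m crank '[{"dx":0,"dy":0,"dz":0,"ax":0,"ay":0,"az":0},{"dx":0,"dy":0,"dz":0,"ax":0,"ay":0,"az":0},{"dx":0,"dy":0,"dz":0,"ax":0,"ay":0,"az":0},{"dx":0,"dy":0,"dz":0,"ax":0,"ay":0,"az":0},{"dx":0,"dy":0,"dz":0,"ax":0,"ay":0,"az":0}]' 0 50
python3 -c "
from h import *
info()
step([.5205,.1005,.13],-70.5)
S=imaging.camera('scene')
cv2.imwrite('pics/g1.png',cv2.resize(S['img'][100:240,230:400,::-1],None,fx=4,fy=4,interpolation=cv2.INTER_CUBIC))"
```

```text
clock: 2.9
position: [0.5189, 0.0986, 0.1287]
orientation: [-0.0, 0.986, 0.17, -0.001]
wrist_force: [-0.9, 0.4, 0.4]
finger_gap: 0.585
finger_force: 0.0
clock: 3.4
position: [0.5203, 0.0988, 0.1308]
orientation: [0.0, 0.986, 0.17, 0.001]
wrist_force: [-0.4, -0.4, 0.7]
finger_gap: 0.001
finger_force: 0.0
[0.5203 0.0988 0.1308] [0.105 0.211 1.921 0.    1.008 1.335] f [-0.4 -0.4  0.7] tq [ 0.01  0.04 -0.01] gap 0.1 ff 0.0 t 3.4
step [[0.8, -1.6, 0.8], [[0.0, -0.1, 0.0], [0.1, 0.0, -180.0]]] pos [0.5203 0.0988 0.1308] q6 [0.11 0.21 1.92 0.   1.01 1.34] t 3.4
```

View pics/g1.png

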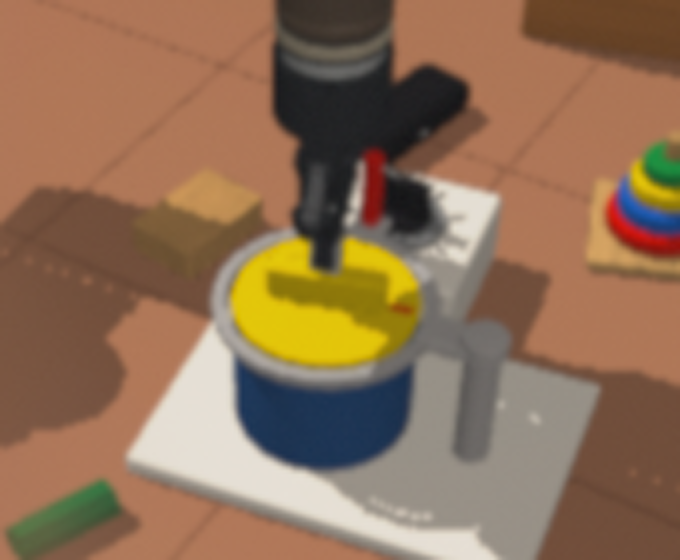

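```bash
python3 -c "
from h import *
S=imaging.camera('scene');T=imaging.camera('top')
p=np.array(proj(S,[.5203,.0988,.1308]));print((p-[230,100]+.4)*4, proj(T,[.5203,.0988,.1308]))
for z in (.11,.1235,.15):
  p=np.array(proj(S,[*POT,z]));print(z,(p-[230,100]+.4)*4)
a=cv2.resize(S['img'][130:200,280:350,::-1],(560,560),interpolation=cv2.INTER_LANCZOS4);a=np.clip(a*1.5,0,255).astype(np.uint8)
cv2.imwrite('pics/g2.png',a)"
```

```text
[324.55346691 295.20970073] (np.float64(250.47082738163982), np.float64(207.4102172679828))
0.11 [325.29935884 315.85508216]
0.1235 [325.79290786 301.68107879]
0.15 [326.78783013 273.10837162]
```

View pics/g2.png

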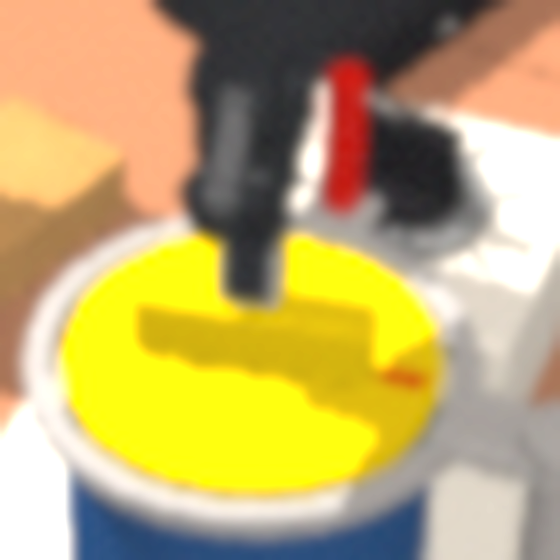

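```bash

python3 -m crank '[{"dx":0,"dy":0,"dz":0,"ax":0,"ay":0,"az":0},{"dx":0,"dy":0,"dz":0,"ax":0,"ay":0,"az":0},{"dx":0,"dy":0,"dz":0,"ax":0,"ay":0,"az":0},{"dx":0,"dy":0,"dz":0,"ax":0,"ay":0,"az":0},{"dx":0,"dy":0,"dz":0,"ax":0,"ay":0,"az":0}]' 50 50
python3 -c "
from h import *
info()
S=imaging.camera('scene');T=imaging.camera('top')
a=cv2.resize(S['img'][130:200,280:350,::-1],(400,400),interpolation=cv2.INTER_LANCZOS4)
b=cv2.resize(T['img'][170:240,215:285,::-1],(400,400),interpolation=cv2.INTER_LANCZOS4)
cv2.imwrite('pics/g3.png',np.clip(np.hstack([a,b])*1.6,0,255).astype(np.uint8))"
```

```text
clock: 4.05
position: [0.5197, 0.0987, 0.1299]
orientation: [-0.0, 0.986, 0.17, -0.0]
wrist_force: [0.2, -0.3, 0.1]
finger_gap: 0.584
finger_force: 0.0
[0.5197 0.0987 0.1299] [ 0.105  0.212  1.921 -0.     1.008  1.335] f [ 0.2 -0.3  0.1] tq [ 0.   -0.02 -0.01] gap 49.9 ff 0.0 t 4.05
```

View pics/g3.png

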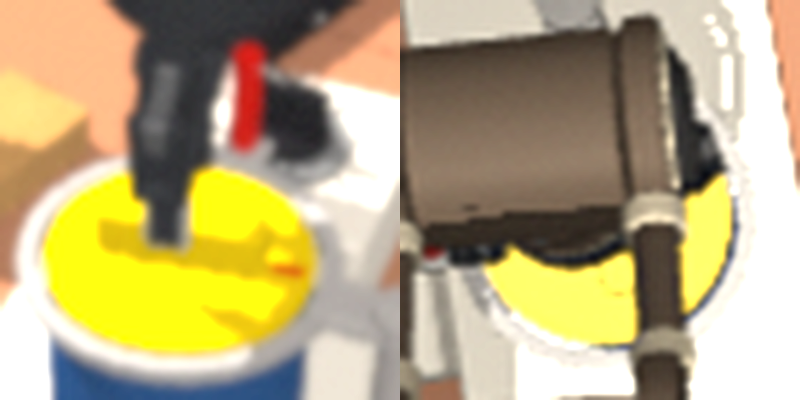

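```bash

python3 -m crank '[{"dx":0,"dy":-1,"dz":2,"ax":0,"ay":0,"az":0},{"dx":0,"dy":-1,"dz":4,"ax":0,"ay":0,"az":0},{"dx":0,"dy":-1,"dz":6,"ax":0,"ay":0,"az":0},{"dx":0,"dy":-1,"dz":8,"ax":0,"ay":0,"az":0},{"dx":0,"dy":-1,"dz":10,"ax":0,"ay":0,"az":0}]' 50 50
python3 -m crank '[{"dx":0,"dy":0,"dz":0,"ax":0,"ay":0,"az":0},{"dx":0,"dy":0,"dz":0,"ax":0,"ay":0,"az":0},{"dx":0,"dy":0,"dz":0,"ax":0,"ay":0,"az":0},{"dx":0,"dy":0,"dz":0,"ax":0,"ay":0,"az":0},{"dx":0,"dy":0,"dz":0,"ax":0,"ay":0,"az":0}]' 5 30
python3 -c "
from h import *
info()
S=imaging.camera('scene')
for d in (0,.025):
  for z in (.12,.14,.15,.16): print(d,z,proj(S,[.5197+.334*d,.0987-.943*d,z]))
"
```

```text
clock: 4.65
position: [0.5193, 0.0996, 0.1197]
orientation: [-0.0, 0.986, 0.17, -0.0]
wrist_force: [0.2, -0.5, 0.5]
finger_gap: 0.588
finger_force: 0.0
clock: 5.15
position: [0.5194, 0.0996, 0.1201]
orientation: [0.0, 0.986, 0.17, -0.0]
wrist_force: [-0.9, 0.3, 1.3]
finger_gap: 0.194
finger_force: 31.7
[0.5194 0.0996 0.1201] [ 0.107  0.225  1.928 -0.     0.988  1.337] f [-0.9  0.3  1.3] tq [-0.01  0.08 -0.05] gap 16.6 ff 31.674463748931885 t 5.15
0 0.12 (np.float64(310.43820314382964), np.float64(176.21257805421186))
0 0.14 (np.float64(310.61662042056844), np.float64(170.87007320645301))
0 0.15 (np.float64(310.70763296002497), np.float64(168.14480499173155))
0 0.16 (np.float64(310.79988074419566), np.float64(165.38254876220327))
0.025 0.12 (np.float64(308.62617141036213), np.float64(182.25100893932841))
0.025 0.14 (np.float64(308.7826934227922), np.float64(176.908509821958))
0.025 0.15 (np.float64(308.8625614404032), np.float64(174.18240882843978))
0.025 0.16 (np.float64(308.94353033297983), np.float64(171.4187321390777))
```

```bash

python3 -m crank '[{"dx":0,"dy":0,"dz":0,"ax":0,"ay":0,"az":0},{"dx":0,"dy":0,"dz":2,"ax":0,"ay":0,"az":0},{"dx":0,"dy":0,"dz":5,"ax":0,"ay":0,"az":0},{"dx":0,"dy":0,"dz":8,"ax":0,"ay":0,"az":0},{"dx":0,"dy":0,"dz":11,"ax":0,"ay":0,"az":0}]' 40 50
python3 -c "
from h import *
info()"
python3 -m crank '[{"dx":0,"dy":0,"dz":0,"ax":0,"ay":0,"az":0},{"dx":0,"dy":0,"dz":0,"ax":0,"ay":0,"az":0},{"dx":0,"dy":0,"dz":0,"ax":0,"ay":0,"az":0},{"dx":0,"dy":0,"dz":0,"ax":0,"ay":0,"az":0},{"dx":0,"dy":0,"dz":0,"ax":0,"ay":0,"az":0}]' 5 50
python3 -c "
from h import *
info()"
```

```text
clock: 5.7
position: [0.5192, 0.0996, 0.1085]
orientation: [-0.0, 0.986, 0.17, -0.0]
wrist_force: [0.4, 0.4, -0.7]
finger_gap: 0.468
finger_force: 0.0
[0.5192 0.0996 0.1085] [0.107 0.242 1.936 0.    0.965 1.337] f [ 0.4  0.4 -0.7] tq [-0.03 -0.02  0.02] gap 40.0 ff 0.0 t 5.7
clock: 6.2
position: [0.5191, 0.0996, 0.1088]
orientation: [0.0, 0.986, 0.17, -0.0]
wrist_force: [-0.9, -1.0, -0.7]
finger_gap: 0.194
finger_force: 50.9
[0.5191 0.0996 0.1088] [ 0.107  0.241  1.936 -0.     0.965  1.337] f [-0.9 -1.  -0.7] tq [-0.06  0.09  0.02] gap 16.6 ff 50.89500546455383 t 6.2
```

```bash

python3 -m crank '[{"dx":0,"dy":0,"dz":-0.7,"ax":0,"ay":0,"az":-8},{"dx":0,"dy":0,"dz":-1.4,"ax":0,"ay":0,"az":-16},{"dx":0,"dy":0,"dz":-2.1,"ax":0,"ay":0,"az":-24},{"dx":0,"dy":0,"dz":-2.8,"ax":0,"ay":0,"az":-32},{"dx":0,"dy":0,"dz":-3.5,"ax":0,"ay":0,"az":-40}]' 5 50
python3 -c "
from h import *
info()"
python3 -m crank '[{"dx":0,"dy":0,"dz":-0.7,"ax":0,"ay":0,"az":-8},{"dx":0,"dy":0,"dz":-1.4,"ax":0,"ay":0,"az":-16},{"dx":0,"dy":0,"dz":-2.1,"ax":0,"ay":0,"az":-24},{"dx":0,"dy":0,"dz":-2.8,"ax":0,"ay":0,"az":-32},{"dx":0,"dy":0,"dz":-3.5,"ax":0,"ay":0,"az":-40}]' 5 50
python3 -c "
from h import *
info()"
python3 -m crank '[{"dx":0,"dy":0,"dz":-0.5,"ax":0,"ay":0,"az":-6},{"dx":0,"dy":0,"dz":-1.1,"ax":0,"ay":0,"az":-12},{"dx":0,"dy":0,"dz":-1.6,"ax":0,"ay":0,"az":-18},{"dx":0,"dy":0,"dz":-2.1,"ax":0,"ay":0,"az":-24},{"dx":0,"dy":0,"dz":-2.1,"ax":0,"ay":0,"az":-26}]' 5 50
python3 -c "
from h import *
info();step([.52,.1,.1],-70.5)"
```

```text
clock: 6.7
position: [0.5197, 0.099, 0.1124]
orientation: [0.001, 0.867, 0.499, 0.0]
wrist_force: [0.5, -1.8, -2.5]
finger_gap: 0.198
finger_force: 50.7
[0.5197 0.099  0.1124] [ 1.070e-01  2.360e-01  1.933e+00 -1.000e-03  9.710e-01  6.340e-01] f [ 0.5 -1.8 -2.5] tq [-0.34 -0.18 -0.06] gap 16.9 ff 50.73211669921875 t 6.7
clock: 7.2
position: [0.5207, 0.0989, 0.1159]
orientation: [0.002, 0.644, 0.765, 0.0]
wrist_force: [3.0, -2.6, -3.8]
finger_gap: 0.199
finger_force: 50.5
[0.5207 0.0989 0.1159] [ 0.106  0.232  1.931 -0.002  0.977 -0.065] f [ 3.  -2.6 -3.8] tq [-0.35 -0.48 -0.07] gap 17.0 ff 50.462045073509216 t 7.2
clock: 7.7
position: [0.5213, 0.0991, 0.1182]
orientation: [0.002, 0.457, 0.89, 0.001]
wrist_force: [3.1, -0.8, -3.8]
finger_gap: 0.196
finger_force: 50.4
[0.5213 0.0991 0.1182] [ 1.070e-01  2.290e-01  1.929e+00 -1.000e-03  9.800e-01 -5.150e-01] f [ 3.1 -0.8 -3.8] tq [-0.25 -0.54 -0.04] gap 16.8 ff 50.437029004096985 t 7.7
step [[1.5, -0.6, 18.2], [[0.3, -0.0, 106.2], [0.0, 0.3, -73.8]]] pos [0.5213 0.0991 0.1182] q6 [ 0.11  0.23  1.93 -0.    0.98 -0.52] t 7.7
```

```bash

python3 -m crank '[{"dx":0,"dy":0,"dz":-0.2,"ax":0,"ay":0,"az":-2},{"dx":0,"dy":0,"dz":-0.4,"ax":0,"ay":0,"az":-4},{"dx":0,"dy":0,"dz":-0.5,"ax":0,"ay":0,"az":-6},{"dx":0,"dy":0,"dz":-0.5,"ax":0,"ay":0,"az":-7},{"dx":0,"dy":0,"dz":-0.5,"ax":0,"ay":0,"az":-8}]' 5 50
python3 -c "
from h import *
info();step([.52,.1,.1],-70.5)"
```

```text
clock: 8.2
position: [0.5215, 0.0987, 0.1187]
orientation: [0.002, 0.395, 0.919, 0.0]
wrist_force: [5.0, -4.6, -5.5]
finger_gap: 0.195
finger_force: 52.3
[0.5215 0.0987 0.1187] [ 0.106  0.228  1.928 -0.002  0.981 -0.651] f [ 5.  -4.6 -5.5] tq [-0.79 -0.92 -0.79] gap 16.7 ff 52.25499093532562 t 8.2
step [[2.0, -0.2, 18.7], [[0.3, 0.0, 113.9], [-0.0, 0.3, -66.1]]] pos [0.5215 0.0987 0.1187] q6 [ 0.11  0.23  1.93 -0.    0.98 -0.65] t 8.2
```

```bash

python3 -m crank '[{"dx":0,"dy":0,"dz":0,"ax":0,"ay":0,"az":1},{"dx":0,"dy":0,"dz":0,"ax":0,"ay":0,"az":1},{"dx":0,"dy":0,"dz":-15,"ax":0,"ay":0,"az":1},{"dx":0,"dy":0,"dz":-45,"ax":0,"ay":0,"az":1},{"dx":0,"dy":0,"dz":-80,"ax":0,"ay":0,"az":1}]' 40 30
python3 -c "
from h import *
info();PIN=POT+.089*uy;print(PIN);step([*PIN,.19],25)"
```

```text
clock: 8.7
position: [0.5175, 0.0998, 0.1982]
orientation: [-0.002, 0.402, 0.915, -0.001]
wrist_force: [1.0, 0.7, -0.7]
finger_gap: 0.465
finger_force: 0.0
[0.5175 0.0998 0.1982] [ 0.108  0.13   1.866  0.     1.15  -0.635] f [ 1.   0.7 -0.7] tq [ 0.01 -0.03 -0.06] gap 39.7 ff 0.0 t 8.7
[0.50565758 0.18825365]
step [[73.2, 51.1, 8.2], [[-0.2, -0.1, 17.5], [0.2, -0.3, -162.5]]] pos [0.5175 0.0998 0.1982] q6 [ 0.11  0.13  1.87  0.    1.15 -0.64] t 8.7
```

```bash

python3 -m crank '[{"dx":25,"dy":18,"dz":0,"ax":0,"ay":0,"az":6},{"dx":50,"dy":36,"dz":0,"ax":0,"ay":0,"az":12},{"dx":73.2,"dy":51.1,"dz":0,"ax":0,"ay":0,"az":17.5},{"dx":73.2,"dy":51.1,"dz":15,"ax":0,"ay":0,"az":17.5},{"dx":73.2,"dy":51.1,"dz":15,"ax":0,"ay":0,"az":17.5}]' 50 30
python3 -c "
from h import *
info();PIN=POT+.089*uy;step([*PIN,.13],25)
S=imaging.camera('scene')
cv2.imwrite('pics/p1.png',cv2.resize(S['img'][100:200,260:380,::-1],None,fx=5,fy=5,interpolation=cv2.INTER_CUBIC))"
```

```text
clock: 9.2
position: [0.5053, 0.188, 0.1814]
orientation: [-0.001, 0.536, 0.844, -0.002]
wrist_force: [-0.9, 0.5, -0.9]
finger_gap: 0.582
finger_force: 0.0
[0.5053 0.188  0.1814] [ 0.276  0.171  1.854 -0.     1.121 -0.164] f [-0.9  0.5 -0.9] tq [0.02 0.03 0.04] gap 49.7 ff 0.0 t 9.2
step [[0.0, 0.7, 51.4], [[-0.3, -0.0, 0.2], [0.0, -0.4, -179.8]]] pos [0.5053 0.188  0.1814] q6 [ 0.28  0.17  1.85 -0.    1.12 -0.16] t 9.2
```

View pics/p1.png

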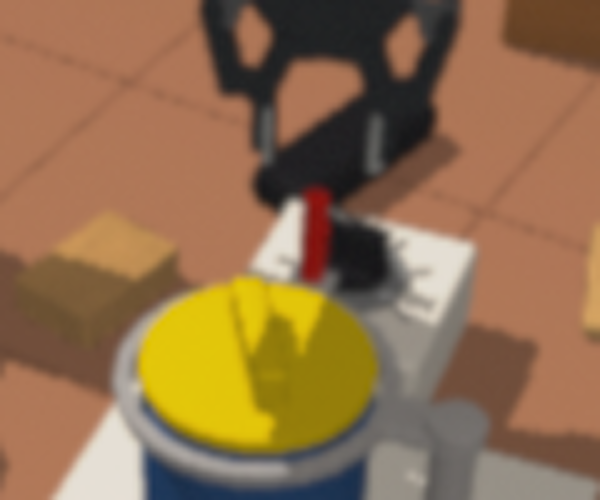

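The fingers straddle the red pin: tips at crop (265,155) and (378,172), pin top at (318,190). The tips are about 20 mm above the pin top.

```bash

python3 -m crank '[{"dx":0,"dy":0.7,"dz":15,"ax":0,"ay":0,"az":0},{"dx":0,"dy":0.7,"dz":30,"ax":0,"ay":0,"az":0},{"dx":0,"dy":0.7,"dz":42,"ax":0,"ay":0,"az":0},{"dx":0,"dy":0.7,"dz":50,"ax":0,"ay":0,"az":0},{"dx":0,"dy":0.7,"dz":50,"ax":0,"ay":0,"az":0}]' 50 30
python3 -m crank '[{"dx":0,"dy":0,"dz":0,"ax":0,"ay":0,"az":0},{"dx":0,"dy":0,"dz":0,"ax":0,"ay":0,"az":0},{"dx":0,"dy":0,"dz":0,"ax":0,"ay":0,"az":0},{"dx":0,"dy":0,"dz":0,"ax":0,"ay":0,"az":0},{"dx":0,"dy":0,"dz":0,"ax":0,"ay":0,"az":0}]' 5 30
python3 -c "
from h import *
info()
s=monitor.sense();q=s['orientation'];Rc=Ro.from_quat([q[1],q[2],q[3],q[0]])
PIN=s['position'][:2];v=PIN-POST;print('radius',np.hypot(*v))
for n in (5,5.5):
  for k in range(1,6):
    a=np.radians(n*k);w=np.array([[np.cos(a),-np.sin(a)],[np.sin(a),np.cos(a)]])@v-v
    print(n,k,(Rc.inv().apply([*w,0])*1000).round(1))"
```

```text
clock: 9.75
position: [0.5067, 0.1877, 0.1314]
orientation: [-0.001, 0.537, 0.843, -0.002]
wrist_force: [-0.6, -0.5, 0.4]
finger_gap: 0.586
finger_force: 0.0
clock: 10.25
position: [0.5055, 0.1872, 0.1341]
orientation: [-0.002, 0.537, 0.844, -0.003]
wrist_force: [-6.3, -3.0, 5.8]
finger_gap: 0.173
finger_force: 29.4
[0.5055 0.1872 0.1341] [ 2.750e-01  2.290e-01  1.890e+00 -1.000e-03  1.028e+00 -1.620e-01] f [-6.3 -3.   5.8] tq [-0.48  1.06  0.01] gap 14.8 ff 29.353694021701813 t 10.25
radius 0.1450786934250354
5 1 [-8.1 -9.7  0.1]
5 2 [-17.  -18.7   0.1]
5 3 [-26.6 -26.9   0.2]
5 4 [-37.  -34.2   0.2]
5 5 [-47.9 -40.6   0.3]
5.5 1 [ -8.9 -10.7   0.1]
5.5 2 [-18.9 -20.4   0.1]
5.5 3 [-29.7 -29.2   0.2]
5.5 4 [-41.3 -36.9   0.2]
5.5 5 [-53.5 -43.5   0.3]
```

```bash

python3 -m crank '[{"dx":-8.9,"dy":-10.7,"dz":0,"ax":0,"ay":0,"az":-5.5},{"dx":-18.9,"dy":-20.4,"dz":0,"ax":0,"ay":0,"az":-11},{"dx":-29.7,"dy":-29.2,"dz":0,"ax":0,"ay":0,"az":-16.5},{"dx":-41.3,"dy":-36.9,"dz":0,"ax":0,"ay":0,"az":-22},{"dx":-53.5,"dy":-43.5,"dz":0,"ax":0,"ay":0,"az":-27.5}]'
python3 -c "
from h import *
info();s=monitor.sense();print(np.hypot(*(s['position'][:2]-POST)))"
python3 -m crank '[{"dx":-8.9,"dy":-10.7,"dz":0,"ax":0,"ay":0,"az":-5.5},{"dx":-18.9,"dy":-20.4,"dz":0,"ax":0,"ay":0,"az":-11},{"dx":-29.7,"dy":-29.2,"dz":0,"ax":0,"ay":0,"az":-16.5},{"dx":-41.3,"dy":-36.9,"dz":0,"ax":0,"ay":0,"az":-22},{"dx":-53.5,"dy":-43.5,"dz":0,"ax":0,"ay":0,"az":-27.5}]'
python3 -c "
from h import *
info();s=monitor.sense();print(np.hypot(*(s['position'][:2]-POST)))"
```

```text
clock: 10.75
position: [0.4889, 0.1217, 0.1341]
orientation: [-0.002, 0.319, 0.948, -0.0]
wrist_force: [-5.1, 1.0, 3.1]
finger_gap: 0.177
finger_force: 30.4
[0.4889 0.1217 0.1341] [ 0.156  0.163  1.972  0.002  1.012 -0.765] f [-5.1  1.   3.1] tq [ 0.02  0.71 -0.14] gap 15.1 ff 30.359365046024323 t 10.75
0.1450512779258711
clock: 11.25
position: [0.5049, 0.0535, 0.1341]
orientation: [-0.003, 0.085, 0.996, -0.001]
wrist_force: [-5.3, -0.6, 3.8]
finger_gap: 0.172
finger_force: 30.4
[0.5049 0.0535 0.1341] [ 2.100e-02  1.710e-01  1.962e+00 -1.000e-03  1.014e+00 -1.380e+00] f [-5.3 -0.6  3.8] tq [-0.27  0.73 -0.07] gap 14.7 ff 30.39077192544937 t 11.25
0.14491641121054788
```

Swinging smoothly, so I'll continue to the stop.

```bash

python3 -m crank '[{"dx":-8.9,"dy":-10.7,"dz":0,"ax":0,"ay":0,"az":-5.5},{"dx":-18.9,"dy":-20.4,"dz":0,"ax":0,"ay":0,"az":-11},{"dx":-29.7,"dy":-29.2,"dz":0,"ax":0,"ay":0,"az":-16.5},{"dx":-41.3,"dy":-36.9,"dz":0,"ax":0,"ay":0,"az":-22},{"dx":-53.5,"dy":-43.5,"dz":0,"ax":0,"ay":0,"az":-27.5}]'
python3 -m crank '[{"dx":-8.1,"dy":-9.7,"dz":0,"ax":0,"ay":0,"az":-5},{"dx":-17,"dy":-18.7,"dz":0,"ax":0,"ay":0,"az":-10},{"dx":-26.6,"dy":-26.9,"dz":0,"ax":0,"ay":0,"az":-15},{"dx":-37,"dy":-34.2,"dz":0,"ax":0,"ay":0,"az":-20},{"dx":-47.9,"dy":-40.6,"dz":0,"ax":0,"ay":0,"az":-25}]'
python3 -c "
from h import *
info();s=monitor.sense();v=(s['position'][:2]-POST);print(np.hypot(*v),np.degrees(np.arctan2(v[1],v[0]))%360)"
python3 -m crank '[{"dx":-1.7,"dy":-1.9,"dz":0,"ax":0,"ay":0,"az":-1},{"dx":-3.4,"dy":-3.8,"dz":0,"ax":0,"ay":0,"az":-2},{"dx":-5.0,"dy":-5.8,"dz":0,"ax":0,"ay":0,"az":-3},{"dx":-5,"dy":-5.8,"dz":0,"ax":0,"ay":0,"az":-3},{"dx":-5,"dy":-5.8,"dz":0,"ax":0,"ay":0,"az":-3}]'
python3 -c "
from h import *
info();s=monitor.sense();v=(s['position'][:2]-POST);print(np.hypot(*v),np.degrees(np.arctan2(v[1],v[0]))%360)"
```

```text
clock: 11.75
position: [0.5513, 0.0008, 0.1341]
orientation: [-0.002, -0.155, 0.988, -0.001]
wrist_force: [-2.8, -1.3, 1.7]
finger_gap: 0.173
finger_force: 30.2
clock: 12.25
position: [0.6102, -0.023, 0.1341]
orientation: [-0.001, -0.365, 0.931, -0.0]
wrist_force: [-3.2, -1.0, 1.3]
finger_gap: 0.173
finger_force: 30.2
[ 0.6102 -0.023   0.1341] [-1.080e-01  3.550e-01  1.724e+00 -2.000e-03  1.063e+00 -2.424e+00] f [-3.2 -1.   1.3] tq [-0.16  0.25  0.13] gap 14.8 ff 30.166383683681488 t 12.25
0.14463634534011033 260.56798307269815
clock: 12.75
position: [0.6112, -0.0229, 0.1338]
orientation: [-0.007, -0.387, 0.922, 0.003]
wrist_force: [-15.1, -1.7, 10.8]
finger_gap: 0.173
finger_force: 32.0
[ 0.6112 -0.0229  0.1338] [-1.080e-01  3.660e-01  1.710e+00 -2.000e-03  1.081e+00 -2.472e+00] f [-15.1  -1.7  10.8] tq [-0.19  2.31  0.07] gap 14.8 ff 32.006658017635345 t 12.75
0.14441746541357325 260.96010081949
```

```bash

python3 -m crank '[{"dx":2,"dy":2.5,"dz":0,"ax":0,"ay":0,"az":3},{"dx":2,"dy":2.5,"dz":0,"ax":0,"ay":0,"az":3},{"dx":2,"dy":2.5,"dz":-20,"ax":0,"ay":0,"az":3},{"dx":2,"dy":2.5,"dz":-60,"ax":0,"ay":0,"az":3},{"dx":2,"dy":2.5,"dz":-100,"ax":0,"ay":0,"az":10}]' 60
python3 -c "
from h import *
T=imaging.camera('top')
for nm,lo,hi,b in(('redpeg',(0,150,60),(6,255,255),(340,170,430,208)),('green',(45,80,30),(85,255,255),(280,215,360,265))):
    for a,rc in blobs(T,lo,hi,b): print(nm,a,np.round(rc[0],1),np.round(rc[1],1),axis(T,rc,0.024))
info();step([.4225,-.088,.2],-22.5)
cv2.imwrite('pics/t2.png',T['img'][:,:,::-1])"
```

```text
clock: 13.25
position: [0.6146, -0.0223, 0.2341]
orientation: [-0.0, -0.304, 0.953, 0.0]
wrist_force: [0.5, 0.4, 0.4]
finger_gap: 0.702
finger_force: 0.0
redpeg 196.0 [374.8 193.4] [ 8.9 25.3] (array([ 0.5757, -0.2903]), np.float64(108.6), np.float64(0.0817), np.float64(0.0285))
green 119.5 [315.2 242.3] [17.3  8.5] (array([ 0.4186, -0.0986]), np.float64(68.4), np.float64(0.055), np.float64(0.0272))
[ 0.62   -0.0228  0.2437] [-0.107  0.258  1.618  0.     1.251 -2.291] f [ 2.5 -0.4  5.7] tq [-0.01 -0.1  -0.02] gap 59.6 ff 0.0 t 13.3
step [[199.5, 60.6, 41.0], [[0.6, 0.9, 147.6], [-0.7, 0.5, -32.4]]] pos [ 0.62   -0.0228  0.2437] q6 [-0.11  0.26  1.62  0.    1.25 -2.29] t 13.3
```

View pics/t2.png

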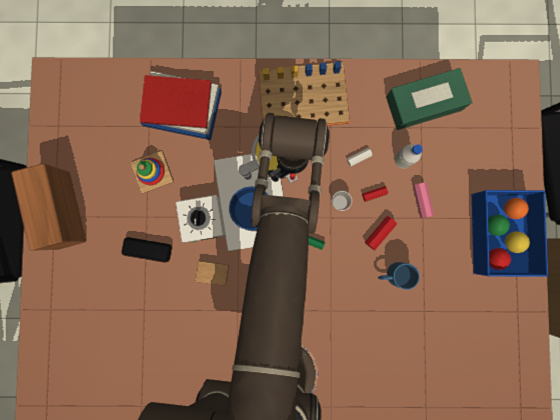

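The lid is swung aside and the pot is open at (248,207). The green peg is partly hidden by the arm near (312,241). The red peg is still at (375,193).

```bash

python3 -m crank '[{"dx":30,"dy":9,"dz":0,"ax":0,"ay":0,"az":8},{"dx":70,"dy":21,"dz":0,"ax":0,"ay":0,"az":16},{"dx":110,"dy":34,"dz":0,"ax":0,"ay":0,"az":24},{"dx":155,"dy":47,"dz":0,"ax":0,"ay":0,"az":32},{"dx":195,"dy":60,"dz":0,"ax":0,"ay":0,"az":40}]' 60
python3 -m crank '[{"dx":0,"dy":0,"dz":0,"ax":0,"ay":0,"az":8},{"dx":0,"dy":0,"dz":0,"ax":0,"ay":0,"az":16},{"dx":0,"dy":0,"dz":0,"ax":0,"ay":0,"az":24},{"dx":0,"dy":0,"dz":0,"ax":0,"ay":0,"az":32},{"dx":0,"dy":0,"dz":0,"ax":0,"ay":0,"az":40}]'
python3 -m crank '[{"dx":0,"dy":0,"dz":0,"ax":0,"ay":0,"az":8},{"dx":0,"dy":0,"dz":0,"ax":0,"ay":0,"az":16},{"dx":0,"dy":0,"dz":0,"ax":0,"ay":0,"az":24},{"dx":0,"dy":0,"dz":0,"ax":0,"ay":0,"az":32},{"dx":0,"dy":0,"dz":0,"ax":0,"ay":0,"az":40}]'
python3 -c "
from h import *
S=imaging.camera('scene')
for nm,lo,hi,b in(('redpeg',(0,150,40),(6,255,255),(228,285,262,340)),('green',(45,60,20),(85,255,255),(215,200,290,260))):
    for a,rc in blobs(S,lo,hi,b): print(nm,a,np.round(rc[0],1),np.round(rc[1],1),axis(S,rc,0.014))
info();step([.4225,-.088,.15],-22.5)"
```

```text
clock: 13.8
position: [0.4202, -0.0875, 0.2339]
orientation: [0.001, 0.041, 0.999, -0.0]
wrist_force: [1.2, 0.0, 0.1]
finger_gap: 0.701
finger_force: 0.0
clock: 14.3
position: [0.4221, -0.0871, 0.2342]
orientation: [0.001, 0.381, 0.925, 0.0]
wrist_force: [-0.3, 0.8, 0.6]
finger_gap: 0.705
finger_force: 0.0
clock: 14.8
position: [0.4221, -0.0871, 0.2342]
orientation: [0.001, 0.674, 0.739, 0.001]
wrist_force: [0.8, -0.7, 0.5]
finger_gap: 0.699
finger_force: 0.0
redpeg 400.0 [244.7 312.6] [13. 36.] (array([ 0.5752, -0.2915]), np.float64(110.8), np.float64(0.0915), np.float64(0.0331))
green 118.5 [246.2 228.9] [ 8.  25.5] (array([ 0.4221, -0.0847]), np.float64(67.1), np.float64(0.0745), np.float64(0.0296))
[ 0.4221 -0.0871  0.2341] [-0.305 -0.112  2.034  0.     1.217 -0.393] f [ 0.1 -0.2  1.1] tq [-0.06 -0.01  0.01] gap 60.0 ff 0.0 t 14.85
step [[-0.9, 0.2, 84.2], [[0.1, 0.0, 27.6], [-0.0, 0.2, -152.4]]] pos [ 0.4221 -0.0871  0.2341] q6 [-0.3  -0.11  2.03  0.    1.22 -0.39] t 14.85
```

```bash

python3 -m crank '[{"dx":0,"dy":0,"dz":30,"ax":0,"ay":0,"az":8},{"dx":0,"dy":0,"dz":70,"ax":0,"ay":0,"az":16},{"dx":0,"dy":0,"dz":110,"ax":0,"ay":0,"az":24},{"dx":0,"dy":0,"dz":145,"ax":0,"ay":0,"az":27.6},{"dx":0,"dy":0,"dz":170,"ax":0,"ay":0,"az":27.6}]' 60
python3 -m crank '[{"dx":0,"dy":0,"dz":20,"ax":0,"ay":0,"az":0},{"dx":0,"dy":0,"dz":40,"ax":0,"ay":0,"az":0},{"dx":0,"dy":0,"dz":52,"ax":0,"ay":0,"az":0},{"dx":0,"dy":0,"dz":56,"ax":0,"ay":0,"az":0},{"dx":0,"dy":0,"dz":56,"ax":0,"ay":0,"az":0}]'
python3 -c "
from h import *
S=imaging.camera('scene')
info();step([.4223,-.087,0],-22.5)
cv2.imwrite('pics/gp.png',cv2.resize(S['img'][180:260,200:300,::-1],None,fx=6,fy=6,interpolation=cv2.INTER_CUBIC))"
```

```text
clock: 15.35
position: [0.4206, -0.0866, 0.0617]
orientation: [-0.0, 0.829, 0.56, -0.0]
wrist_force: [-0.3, 0.6, 0.3]
finger_gap: 0.701
finger_force: 0.0
clock: 15.85
position: [0.4215, -0.087, 0.0075]
orientation: [-0.0, 0.829, 0.559, -0.0]
wrist_force: [0.8, -0.1, -0.2]
finger_gap: 0.7
finger_force: 0.0
[ 0.422  -0.0872  0.008 ] [-0.305  0.254  2.197  0.     0.69   0.08 ] f [-0.1 -0.2  0.3] tq [ 0.   -0.01  0.  ] gap 59.8 ff 0.0 t 15.9
step [[0.2, 0.2, 8.0], [[0.1, -0.0, 0.5], [0.0, 0.1, -179.5]]] pos [ 0.422  -0.0872  0.008 ] q6 [-0.3   0.25  2.2   0.    0.69  0.08] t 15.9
```

View pics/gp.png

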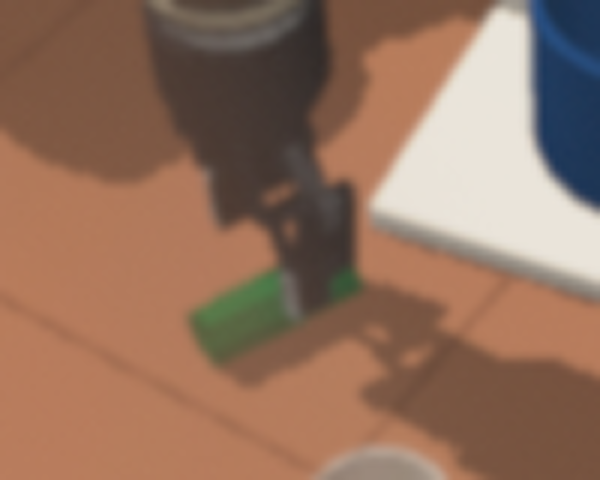

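```bash

python3 -m crank '[{"dx":0,"dy":0,"dz":3,"ax":0,"ay":0,"az":0},{"dx":0,"dy":0,"dz":6,"ax":0,"ay":0,"az":0},{"dx":0,"dy":0,"dz":9,"ax":0,"ay":0,"az":0},{"dx":0,"dy":0,"dz":11,"ax":0,"ay":0,"az":0},{"dx":0,"dy":0,"dz":11,"ax":0,"ay":0,"az":0}]' 60
python3 -m crank '[{"dx":0,"dy":0,"dz":0,"ax":0,"ay":0,"az":0},{"dx":0,"dy":0,"dz":0,"ax":0,"ay":0,"az":0},{"dx":0,"dy":0,"dz":0,"ax":0,"ay":0,"az":0},{"dx":0,"dy":0,"dz":0,"ax":0,"ay":0,"az":0},{"dx":0,"dy":0,"dz":0,"ax":0,"ay":0,"az":0}]' 10 50
python3 -c "
from h import *
info();step([*(POT+.014*np.array([np.cos(np.radians(-22.5)),np.sin(np.radians(-22.5))])),.25],-22.5)"
```

```text
clock: 16.4
position: [0.421, -0.0869, -0.0037]
orientation: [-0.0, 0.829, 0.559, -0.0]
wrist_force: [-0.3, 0.1, 0.4]
finger_gap: 0.703
finger_force: 0.0
clock: 16.9
position: [0.4231, -0.0875, 0.0007]
orientation: [0.0, 0.829, 0.559, -0.0]
wrist_force: [-9.4, 3.0, 38.5]
finger_gap: 0.124
finger_force: 38.0
[ 0.4231 -0.0875  0.0007] [-0.305  0.273  2.195 -0.     0.674  0.08 ] f [-9.4  3.  38.5] tq [0.56 1.79 0.06] gap 10.6 ff 37.96497823670961 t 16.9
step [[210.7, 33.7, -249.3], [[0.0, 0.0, 0.4], [-0.0, 0.0, -179.6]]] pos [ 0.4231 -0.0875  0.0007] q6 [-0.3   0.27  2.19 -0.    0.67  0.08] t 16.9
```

The fingers closed on the octagon's top chamfer: an 11 mm gap with about 38 N upward. So the real tips sit about 25 mm above the reported TCP. I'll reopen and go deeper under force watch.

```bash

python3 -m crank '[{"dx":0,"dy":0,"dz":-10,"ax":0,"ay":0,"az":0},{"dx":0,"dy":0,"dz":-10,"ax":0,"ay":0,"az":0},{"dx":0,"dy":0,"dz":0,"ax":0,"ay":0,"az":0},{"dx":0,"dy":0,"dz":5,"ax":0,"ay":0,"az":0},{"dx":0,"dy":0,"dz":8,"ax":0,"ay":0,"az":0}]' 60 40
python3 -c "
from h import *
info()
S=imaging.camera('scene')
for nm,lo,hi,b in(('green',(45,60,20),(85,255,255),(215,200,290,260)),):
    for a,rc in blobs(S,lo,hi,b): print(nm,a,np.round(rc[0],1),np.round(rc[1],1),axis(S,rc,0.014))"
python3 -m crank '[{"dx":0,"dy":0,"dz":2,"ax":0,"ay":0,"az":0},{"dx":0,"dy":0,"dz":4,"ax":0,"ay":0,"az":0},{"dx":0,"dy":0,"dz":6,"ax":0,"ay":0,"az":0},{"dx":0,"dy":0,"dz":6,"ax":0,"ay":0,"az":0},{"dx":0,"dy":0,"dz":6,"ax":0,"ay":0,"az":0}]'
python3 -c "
from h import *
info()"
```

```text
clock: 17.4
position: [0.4197, -0.0865, -0.0131]
orientation: [-0.001, 0.829, 0.559, -0.001]
wrist_force: [0.5, -0.2, 1.0]
finger_gap: 0.699
finger_force: 0.0
[ 0.4197 -0.0865 -0.0131] [-0.305  0.3    2.202  0.     0.643  0.08 ] f [ 0.5 -0.2  1. ] tq [ 0.04  0.03 -0.04] gap 59.7 ff 0.0 t 17.4
green 40.0 [240.1 230.7] [ 5.8 13.9] (array([ 0.4115, -0.0995]), np.float64(67.1), np.float64(0.04), np.float64(0.0211))
clock: 17.95
position: [0.4214, -0.087, -0.0174]
orientation: [0.0, 0.829, 0.559, 0.0]
wrist_force: [-0.9, -0.2, 0.6]
finger_gap: 0.706
finger_force: 0.0
[ 0.4214 -0.087  -0.0174] [-0.305  0.311  2.201 -0.     0.63   0.08 ] f [-0.9 -0.2  0.6] tq [ 0.05 -0.   -0.01] gap 60.3 ff 0.0 t 17.95
```

```bash

python3 -m crank '[{"dx":0,"dy":0,"dz":0,"ax":0,"ay":0,"az":0},{"dx":0,"dy":0,"dz":0,"ax":0,"ay":0,"az":0},{"dx":0,"dy":0,"dz":0,"ax":0,"ay":0,"az":0},{"dx":0,"dy":0,"dz":0,"ax":0,"ay":0,"az":0},{"dx":0,"dy":0,"dz":0,"ax":0,"ay":0,"az":0}]' 15 40
python3 -c "
from h import *
info()"
```

```text
clock: 18.45
position: [0.4218, -0.0871, -0.0171]
orientation: [0.0, 0.829, 0.559, 0.0]
wrist_force: [-0.6, -0.3, 2.5]
finger_gap: 0.314
finger_force: 40.1
[ 0.4218 -0.0871 -0.0171] [-0.305  0.311  2.2   -0.     0.63   0.08 ] f [-0.6 -0.3  2.5] tq [-0.04  0.08 -0.01] gap 26.8 ff 40.10833187028766 t 18.45
```

```bash

python3 -m crank '[{"dx":0,"dy":0,"dz":-20,"ax":0,"ay":0,"az":0},{"dx":0,"dy":0,"dz":-60,"ax":0,"ay":0,"az":0},{"dx":0,"dy":0,"dz":-105,"ax":0,"ay":0,"az":0},{"dx":0,"dy":0,"dz":-150,"ax":0,"ay":0,"az":0},{"dx":0,"dy":0,"dz":-185,"ax":0,"ay":0,"az":0}]' 10 60
python3 -m crank '[{"dx":35,"dy":5,"dz":0,"ax":0,"ay":0,"az":0},{"dx":80,"dy":12,"dz":0,"ax":0,"ay":0,"az":0},{"dx":125,"dy":20,"dz":0,"ax":0,"ay":0,"az":0},{"dx":170,"dy":27,"dz":0,"ax":0,"ay":0,"az":0},{"dx":205,"dy":32,"dz":0,"ax":0,"ay":0,"az":0}]'
python3 -c "
from h import *
info();step([*(POT+.014*np.array([np.cos(np.radians(-22.5)),np.sin(np.radians(-22.5))])),.1],-22.5)
S=imaging.camera('scene')
cv2.imwrite('pics/gp2.png',cv2.resize(S['img'][100:260,240:400,::-1],None,fx=3.5,fy=3.5,interpolation=cv2.INTER_CUBIC))"
```

```text
clock: 18.95
position: [0.4217, -0.0871, 0.1699]
orientation: [0.001, 0.829, 0.559, 0.001]
wrist_force: [1.3, -0.0, -0.9]
finger_gap: 0.307
finger_force: 59.4
clock: 19.45
position: [0.5287, 0.0932, 0.1672]
orientation: [-0.0, 0.829, 0.559, 0.0]
wrist_force: [1.0, -1.1, 0.2]
finger_gap: 0.308
finger_force: 59.5
[0.5287 0.0932 0.1672] [0.093 0.18  1.876 0.    1.086 0.477] f [ 1.  -1.1  0.2] tq [-0.02 -0.01  0.01] gap 26.3 ff 59.48719773441553 t 19.45
step [[3.6, 3.7, 67.2], [[-0.0, -0.0, 0.5], [0.0, -0.0, -179.5]]] pos [0.5287 0.0932 0.1672] q6 [0.09 0.18 1.88 0.   1.09 0.48] t 19.45
```

View pics/gp2.png

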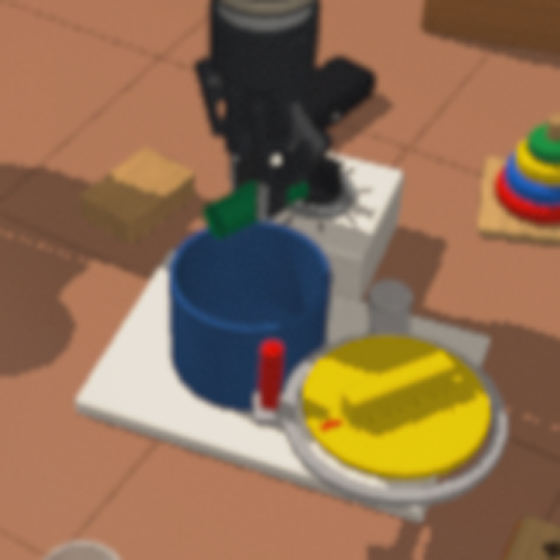

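The green peg is held level over the open pot. The lid and pin are clear, to the right.

```bash

python3 -m crank '[{"dx":3.6,"dy":3.7,"dz":15,"ax":0,"ay":0,"az":0},{"dx":3.6,"dy":3.7,"dz":40,"ax":0,"ay":0,"az":0},{"dx":3.6,"dy":3.7,"dz":70,"ax":0,"ay":0,"az":0},{"dx":3.6,"dy":3.7,"dz":95,"ax":0,"ay":0,"az":0},{"dx":3.6,"dy":3.7,"dz":115,"ax":0,"ay":0,"az":0}]'
python3 -c "
from h import *
info()"
python3 -m crank '[{"dx":0,"dy":0,"dz":0,"ax":0,"ay":0,"az":0},{"dx":0,"dy":0,"dz":0,"ax":0,"ay":0,"az":0},{"dx":0,"dy":0,"dz":0,"ax":0,"ay":0,"az":0},{"dx":0,"dy":0,"dz":-10,"ax":0,"ay":0,"az":0},{"dx":0,"dy":0,"dz":-40,"ax":0,"ay":0,"az":0}]' 42
python3 -m crank '[{"dx":0,"dy":0,"dz":-40,"ax":0,"ay":0,"az":0},{"dx":0,"dy":0,"dz":-80,"ax":0,"ay":0,"az":0},{"dx":0,"dy":0,"dz":-120,"ax":0,"ay":0,"az":0},{"dx":-20,"dy":0,"dz":-140,"ax":0,"ay":0,"az":0},{"dx":-60,"dy":0,"dz":-140,"ax":0,"ay":0,"az":0}]' 60
python3 -c "
from h import *
T=imaging.camera('top');S=imaging.camera('scene')
for nm,lo,hi,b in(('redpeg',(0,150,60),(6,255,255),(330,160,430,210)),('green',(45,60,20),(85,255,255),(215,170,340,265))):
    for a,rc in blobs(T,lo,hi,b): print(nm,a,np.round(rc[0],1),np.round(rc[1],1),axis(T,rc,0.024))
for a,rc in blobs(S,(0,150,40),(6,255,255),(220,280,270,340)): print('S',a,axis(S,rc,.014))
info();step([.576,-.2905,.2],18.8)"
```

```text
clock: 20.0
position: [0.5299, 0.0914, 0.0492]
orientation: [-0.001, 0.83, 0.558, -0.002]
wrist_force: [0.2, -0.0, -0.8]
finger_gap: 0.308
finger_force: 59.5
[0.5299 0.0914 0.0492] [ 9.000e-02  3.510e-01  1.939e+00 -1.000e-03  8.570e-01  4.770e-01] f [ 0.2 -0.  -0.8] tq [ 0.02 -0.03 -0.03] gap 26.3 ff 59.46175418794155 t 20.0
clock: 20.5
position: [0.5307, 0.0926, 0.0919]
orientation: [-0.001, 0.829, 0.559, -0.002]
wrist_force: [-0.2, -0.6, -0.5]
finger_gap: 0.49
finger_force: 0.0
clock: 21.0
position: [0.5148, 0.0383, 0.2399]
orientation: [0.004, 0.828, 0.56, 0.006]
wrist_force: [-0.1, -1.5, -0.3]
finger_gap: 0.707
finger_force: 0.0
redpeg 192.0 [374.8 193.4] [ 8.9 25.3] (array([ 0.5757, -0.2903]), np.float64(108.6), np.float64(0.0817), np.float64(0.0285))
green 90.0 [249.2 216. ] [16.5  7.3] (array([0.502 , 0.1124]), np.float64(83.0), np.float64(0.0529), np.float64(0.0234))
S 400.0 (array([ 0.5752, -0.2915]), np.float64(110.8), np.float64(0.0915), np.float64(0.0331))
[0.5101 0.0345 0.2358] [-0.016  0.055  1.868 -0.002  1.214  0.372] f [-0.2 -0.   0.4] tq [ 0.    0.02 -0.04] gap 60.2 ff 0.0 t 21.1
step [[-275.9, 183.7, 36.8], [[0.3, 0.1, -41.0], [0.2, -0.3, 139.0]]] pos [0.5101 0.0345 0.2358] q6 [-0.02  0.06  1.87 -0.    1.21  0.37] t 21.1
```

```bash

python3 -m crank '[{"dx":-28,"dy":18,"dz":0,"ax":0,"ay":0,"az":-8},{"dx":-62,"dy":41,"dz":0,"ax":0,"ay":0,"az":-16},{"dx":-97,"dy":64,"dz":0,"ax":0,"ay":0,"az":-24},{"dx":-131,"dy":87,"dz":0,"ax":0,"ay":0,"az":-32},{"dx":-166,"dy":110,"dz":0,"ax":0,"ay":0,"az":-41}]' 60
python3 -c "
from h import *
info();step([.576,-.2905,.1],18.6)"
```

```text
clock: 21.6
position: [0.5505, -0.159, 0.234]
orientation: [0.001, 0.582, 0.813, 0.001]
wrist_force: [1.3, 0.5, 0.3]
finger_gap: 0.704
finger_force: 0.0
[ 0.5505 -0.159   0.234 ] [-3.570e-01  1.810e-01  1.731e+00  1.000e-03  1.227e+00 -6.870e-01] f [1.3 0.5 0.3] tq [ 0.03 -0.07 -0.05] gap 60.2 ff 0.0 t 21.6
step [[-132.6, -18.7, 134.1], [[0.1, 0.0, 0.3], [-0.1, 0.2, -179.7]]] pos [ 0.5505 -0.159   0.234 ] q6 [-0.36  0.18  1.73  0.    1.23 -0.69] t 21.6
```

```bash

python3 -m crank '[{"dx":-35,"dy":-5,"dz":0,"ax":0,"ay":0,"az":0},{"dx":-75,"dy":-11,"dz":0,"ax":0,"ay":0,"az":0},{"dx":-115,"dy":-16,"dz":0,"ax":0,"ay":0,"az":0},{"dx":-132.6,"dy":-18.7,"dz":20,"ax":0,"ay":0,"az":0},{"dx":-132.6,"dy":-18.7,"dz":60,"ax":0,"ay":0,"az":0}]' 60
python3 -m crank '[{"dx":0,"dy":0,"dz":40,"ax":0,"ay":0,"az":0},{"dx":0,"dy":0,"dz":80,"ax":0,"ay":0,"az":0},{"dx":0,"dy":0,"dz":110,"ax":0,"ay":0,"az":0},{"dx":0,"dy":0,"dz":130,"ax":0,"ay":0,"az":0},{"dx":0,"dy":0,"dz":140,"ax":0,"ay":0,"az":0}]' 60
python3 -c "
from h import *
info();step([.576,-.2905,-.017],18.6)
S=imaging.camera('scene')
for a,rc in blobs(S,(0,150,40),(6,255,255),(220,280,270,340)): print('S',a,axis(S,rc,.014))
cv2.imwrite('pics/rp.png',cv2.resize(S['img'][240:360,190:330,::-1],None,fx=4,fy=4,interpolation=cv2.INTER_CUBIC))"
```

```text
clock: 22.1
position: [0.5785, -0.2946, 0.1778]
orientation: [0.007, 0.585, 0.811, 0.0]
wrist_force: [1.2, -0.3, -0.5]
finger_gap: 0.702
finger_force: 0.0
clock: 22.6
position: [0.5732, -0.2884, 0.0308]
orientation: [-0.002, 0.584, 0.812, -0.0]
wrist_force: [-0.6, -1.1, 0.1]
finger_gap: 0.701
finger_force: 0.0
[ 0.5732 -0.2884  0.0308] [-0.534  0.542  1.691  0.     0.911 -0.858] f [-0.6 -1.1  0.1] tq [-0.03  0.02  0.01] gap 59.9 ff 0.0 t 22.6
step [[-3.0, 2.1, 47.8], [[-0.1, -0.1, -0.1], [-0.2, 0.2, 179.9]]] pos [ 0.5732 -0.2884  0.0308] q6 [-0.53  0.54  1.69  0.    0.91 -0.86] t 22.6
S 381.5 (array([ 0.5761, -0.2908]), np.float64(108.7), np.float64(0.0918), np.float64(0.0333))
```

View pics/rp.png

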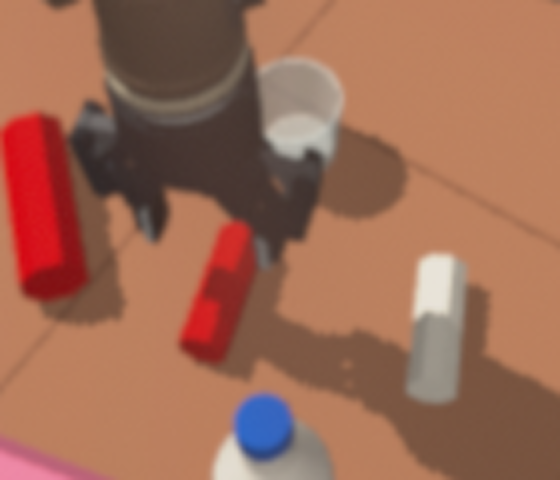

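The fingers straddle the small red peg at (218,290). The cup at (300,110) and the big red bar at (45,205) are clear of them.

```bash

python3 -m crank '[{"dx":-1,"dy":1,"dz":12,"ax":0,"ay":0,"az":0},{"dx":-1.5,"dy":1,"dz":24,"ax":0,"ay":0,"az":0},{"dx":-1.5,"dy":1,"dz":36,"ax":0,"ay":0,"az":0},{"dx":-1.5,"dy":1,"dz":44,"ax":0,"ay":0,"az":0},{"dx":-1.5,"dy":1,"dz":48,"ax":0,"ay":0,"az":0}]' 60
python3 -m crank '[{"dx":0,"dy":0,"dz":0,"ax":0,"ay":0,"az":0},{"dx":0,"dy":0,"dz":0,"ax":0,"ay":0,"az":0},{"dx":0,"dy":0,"dz":0,"ax":0,"ay":0,"az":0},{"dx":0,"dy":0,"dz":0,"ax":0,"ay":0,"az":0},{"dx":0,"dy":0,"dz":0,"ax":0,"ay":0,"az":0}]' 15 60
python3 -c "
from h import *
info()"
```

```text
clock: 23.15
position: [0.5749, -0.2902, -0.0166]
orientation: [-0.001, 0.584, 0.812, -0.0]
wrist_force: [0.0, 0.9, -0.5]
finger_gap: 0.702
finger_force: 0.0
clock: 23.65
position: [0.5762, -0.291, -0.0148]
orientation: [0.001, 0.584, 0.812, 0.0]
wrist_force: [1.0, 0.0, 1.4]
finger_gap: 0.308
finger_force: 60.1
[ 0.5762 -0.291  -0.0148] [-0.535  0.613  1.692 -0.     0.836 -0.858] f [1.  0.  1.4] tq [-0.04  0.   -0.04] gap 26.3 ff 60.09901989251375 t 23.65
```

```bash

python3 -m crank '[{"dx":0,"dy":0,"dz":-20,"ax":0,"ay":0,"az":0},{"dx":0,"dy":0,"dz":-60,"ax":0,"ay":0,"az":0},{"dx":0,"dy":0,"dz":-105,"ax":0,"ay":0,"az":0},{"dx":0,"dy":0,"dz":-150,"ax":0,"ay":0,"az":0},{"dx":0,"dy":0,"dz":-195,"ax":0,"ay":0,"az":0}]' 15 70
python3 -c "
from h import *
info();step([*(POT-.016*np.array([np.cos(np.radians(-22.5)),np.sin(np.radians(-22.5))])),.18],-22.5)"
```

```text
clock: 24.15
position: [0.5751, -0.2903, 0.181]
orientation: [-0.0, 0.584, 0.812, -0.0]
wrist_force: [0.5, 0.1, -1.1]
finger_gap: 0.303
finger_force: 70.3
[ 0.5751 -0.2903  0.181 ] [-0.535  0.367  1.606  0.     1.169 -0.858] f [ 0.5  0.1 -1.1] tq [-0.02 -0.05 -0.  ] gap 25.8 ff 70.25942634791136 t 24.15
step [[398.4, 60.3, 1.2], [[-0.0, -0.0, 41.0], [0.0, -0.0, -139.0]]] pos [ 0.5751 -0.2903  0.181 ] q6 [-0.54  0.37  1.61  0.    1.17 -0.86] t 24.15
```

```bash

python3 -m crank '[{"dx":35,"dy":5,"dz":0,"ax":0,"ay":0,"az":8},{"dx":78,"dy":12,"dz":0,"ax":0,"ay":0,"az":16},{"dx":120,"dy":18,"dz":0,"ax":0,"ay":0,"az":24},{"dx":162,"dy":25,"dz":0,"ax":0,"ay":0,"az":32},{"dx":205,"dy":31,"dz":0,"ax":0,"ay":0,"az":41}]'
python3 -c "
from h import *
info();step([*(POT-.016*np.array([np.cos(np.radians(-22.5)),np.sin(np.radians(-22.5))])),.18],-22.5)"
```

```text
clock: 24.65
position: [0.5392, -0.085, 0.1796]
orientation: [0.0, 0.831, 0.556, 0.0]
wrist_force: [1.2, 1.9, 0.1]
finger_gap: 0.302
finger_force: 70.3
[ 0.5392 -0.085   0.1796] [-0.236  0.183  1.845  0.     1.114  0.155] f [1.2 1.9 0.1] tq [ 0.07 -0.05  0.03] gap 25.8 ff 70.26393681764603 t 24.65
step [[164.3, -104.1, -0.4], [[0.0, -0.0, 0.1], [0.0, 0.0, -179.9]]] pos [ 0.5392 -0.085   0.1796] q6 [-0.24  0.18  1.84  0.    1.11  0.16] t 24.65
```

```bash

python3 -m crank '[{"dx":38,"dy":-24,"dz":0,"ax":0,"ay":0,"az":0},{"dx":78,"dy":-50,"dz":0,"ax":0,"ay":0,"az":0},{"dx":118,"dy":-75,"dz":0,"ax":0,"ay":0,"az":0},{"dx":150,"dy":-95,"dz":0,"ax":0,"ay":0,"az":0},{"dx":164,"dy":-104,"dz":0,"ax":0,"ay":0,"az":0}]'
python3 -m crank '[{"dx":0,"dy":0,"dz":0,"ax":0,"ay":0,"az":0},{"dx":0,"dy":0,"dz":25,"ax":0,"ay":0,"az":0},{"dx":0,"dy":0,"dz":60,"ax":0,"ay":0,"az":0},{"dx":0,"dy":0,"dz":95,"ax":0,"ay":0,"az":0},{"dx":0,"dy":0,"dz":120,"ax":0,"ay":0,"az":0}]'
python3 -c "
from h import *
info()"
python3 -m crank '[{"dx":0,"dy":0,"dz":0,"ax":0,"ay":0,"az":0},{"dx":0,"dy":0,"dz":0,"ax":0,"ay":0,"az":0},{"dx":0,"dy":0,"dz":0,"ax":0,"ay":0,"az":0},{"dx":0,"dy":0,"dz":-10,"ax":0,"ay":0,"az":0},{"dx":0,"dy":0,"dz":-40,"ax":0,"ay":0,"az":0}]' 42
python3 -m crank '[{"dx":0,"dy":0,"dz":-40,"ax":0,"ay":0,"az":0},{"dx":0,"dy":0,"dz":-80,"ax":0,"ay":0,"az":0},{"dx":0,"dy":0,"dz":-120,"ax":0,"ay":0,"az":0},{"dx":-40,"dy":0,"dz":-130,"ax":0,"ay":0,"az":0},{"dx":-80,"dy":0,"dz":-130,"ax":0,"ay":0,"az":0}]' 60
python3 -c "
from h import *
T=imaging.camera('top');S=imaging.camera('scene')
for nm,lo,hi,b in(('redpeg',(0,150,30),(6,255,255),(220,160,430,230)),('green',(45,60,20),(85,255,255),(215,170,340,265))):
    for a,rc in blobs(T,lo,hi,b): print(nm,a,np.round(rc[0],1),np.round(rc[1],1),axis(T,rc,0.024))
cv2.imwrite('pics/in.png',np.hstack([cv2.resize(T['img'][140:260,200:340,::-1],None,fx=2.8,fy=2.8),cv2.resize(S['img'][130:250,260:400,::-1],None,fx=2.8,fy=2.8)]))
PIN=POST+.1454*np.array([np.cos(np.radians(260.8)),np.sin(np.radians(260.8))])
info();step([*PIN,.19],133.9)"
```

```text
clock: 25.15
position: [0.5038, 0.1076, 0.1795]
orientation: [-0.001, 0.828, 0.56, 0.0]
wrist_force: [-0.4, -0.1, -0.4]
finger_gap: 0.298
finger_force: 70.3
clock: 25.65
position: [0.5039, 0.1033, 0.0574]
orientation: [-0.0, 0.83, 0.558, -0.001]
wrist_force: [-0.3, 0.0, 0.4]
finger_gap: 0.302
finger_force: 70.3
[0.5039 0.1033 0.0574] [ 1.180e-01  2.970e-01  1.992e+00 -1.000e-03  8.550e-01  5.040e-01] f [-0.3  0.   0.4] tq [-0.02  0.06  0.03] gap 25.8 ff 70.26888594031334 t 25.65
clock: 26.15
position: [0.5034, 0.1042, 0.0994]
orientation: [-0.001, 0.829, 0.559, -0.002]
wrist_force: [-0.1, 0.0, 1.1]
finger_gap: 0.494
finger_force: 0.0
clock: 26.65
position: [0.4781, 0.0302, 0.2356]
orientation: [0.003, 0.828, 0.56, 0.004]
wrist_force: [0.8, -0.1, -0.0]
finger_gap: 0.702
finger_force: 0.0
redpeg 159.5 [386.3 225.8] [12.7 19.1] (array([ 0.4719, -0.3257]), np.float64(134.8), np.float64(0.0615), np.float64(0.0404))
redpeg 19.0 [292. 175.] [6. 4.] (array([ 0.6345, -0.0243]), np.float64(0.1), np.float64(0.0195), np.float64(0.0129))
[0.4747 0.0274 0.2326] [-0.033 -0.016  1.947 -0.002  1.206  0.356] f [-0.2  0.6 -1.4] tq [ 0.02 -0.08 -0.04] gap 59.9 ff 0.0 t 26.75
step [[4.0, 145.0, 43.3], [[0.0, 0.4, -156.1], [0.3, -0.0, 23.9]]] pos [0.4747 0.0274 0.2326] q6 [-0.03 -0.02  1.95 -0.    1.21  0.36] t 26.75
```

View pics/in.png

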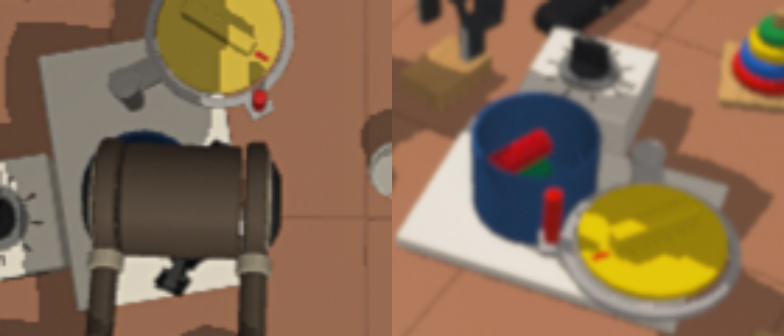

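Both pegs are in the pot, with the red one leaning on the green. I'll estimate the red's top height, since it has to clear the lid's neck.

```bash
python3 -c "
from h import *
S=imaging.camera('scene')
h=cv2.cvtColor(S['img'],cv2.COLOR_RGB2HSV);m=cv2.inRange(h,(0,150,30),(6,255,255))|cv2.inRange(h,(174,150,30),(180,255,255));k=np.zeros_like(m);k[165:200,285:325]=m[165:200,285:325]
q=max(cv2.findContours(k,cv2.RETR_EXTERNAL,cv2.CHAIN_APPROX_NONE)[0],key=cv2.contourArea);rc=cv2.minAreaRect(q);b=cv2.boxPoints(rc);print(rc,b.round(1).tolist())
i=b[:,0].argsort();l=b[i[:2]].mean(0);r_=b[i[2:]].mean(0)
for z1 in(.037,.05,.065,.08):
  A=onz(S,*l,z1)
  for z2 in(.037,.05,.065,.08,.095):
    B=onz(S,*r_,z2);print(z1,z2,'len',round(np.linalg.norm(A-B),3),'rA',round(np.hypot(*(A[:2]-POT)),3),'rB',round(np.hypot(*(B[:2]-POT)),3))"
```

```text
((305.96697998046875, 184.24057006835938), (9.130086898803711, 20.88264274597168), 60.945396423339844) [[294.6000061035156, 185.3000030517578], [312.8999938964844, 175.1999969482422], [317.29998779296875, 183.1999969482422], [299.1000061035156, 193.3000030517578]]
0.037 0.037 len 0.071 rA 0.05 rB 0.077
0.037 0.05 len 0.064 rA 0.05 rB 0.063
0.037 0.065 len 0.063 rA 0.05 rB 0.048
0.037 0.08 len 0.068 rA 0.05 rB 0.032
0.037 0.095 len 0.08 rA 0.05 rB 0.018
0.05 0.037 len 0.081 rA 0.043 rB 0.077
0.05 0.05 len 0.07 rA 0.043 rB 0.063
0.05 0.065 len 0.063 rA 0.043 rB 0.048
0.05 0.08 len 0.062 rA 0.043 rB 0.032
0.05 0.095 len 0.069 rA 0.043 rB 0.018
0.065 0.037 len 0.096 rA 0.04 rB 0.077
0.065 0.05 len 0.082 rA 0.04 rB 0.063
0.065 0.065 len 0.069 rA 0.04 rB 0.048
0.065 0.08 len 0.061 rA 0.04 rB 0.032
0.065 0.095 len 0.061 rA 0.04 rB 0.018
0.08 0.037 len 0.113 rA 0.042 rB 0.077
0.08 0.05 len 0.097 rA 0.042 rB 0.063
0.08 0.065 len 0.081 rA 0.042 rB 0.048
0.08 0.08 len 0.068 rA 0.042 rB 0.032
0.08 0.095 len 0.06 rA 0.042 rB 0.018
```

```bash

python3 -m crank '[{"dx":1,"dy":35,"dz":-20,"ax":0,"ay":0,"az":3},{"dx":2,"dy":75,"dz":-20,"ax":0,"ay":0,"az":7.5},{"dx":3,"dy":115,"dz":-20,"ax":0,"ay":0,"az":7.5},{"dx":4,"dy":140,"dz":0,"ax":0,"ay":0,"az":7.5},{"dx":4,"dy":145,"dz":20,"ax":0,"ay":0,"az":7.5}]' 50 30
python3 -m crank '[{"dx":0,"dy":0,"dz":15,"ax":0,"ay":0,"az":0},{"dx":0,"dy":0,"dz":15,"ax":0,"ay":0,"az":0},{"dx":0,"dy":0,"dz":15,"ax":0,"ay":0,"az":0},{"dx":0,"dy":0,"dz":15,"ax":0,"ay":0,"az":0},{"dx":0,"dy":0,"dz":15,"ax":0,"ay":0,"az":0}]'
python3 -c "
from h import *
PIN=POST+.1448*np.array([np.cos(np.radians(260.8)),np.sin(np.radians(260.8))])
info();print(PIN);step([*PIN,.132],-30)
S=imaging.camera('scene')
cv2.imwrite('pics/p2.png',cv2.resize(S['img'][120:240,280:400,::-1],None,fx=4,fy=4,interpolation=cv2.INTER_CUBIC))"
```

```text
clock: 27.3
position: [0.6154, -0.0205, 0.2111]
orientation: [0.002, 0.864, 0.503, 0.003]
wrist_force: [0.0, 0.4, 0.2]
finger_gap: 0.587
finger_force: 0.0
clock: 27.8
position: [0.6116, -0.0201, 0.1963]
orientation: [0.001, 0.864, 0.503, 0.001]
wrist_force: [-0.6, -0.0, 0.3]
finger_gap: 0.584
finger_force: 0.0
[ 0.6116 -0.0201  0.1963] [-0.104  0.29   1.676  0.     1.173  0.411] f [-0.6 -0.   0.3] tq [-0.03  0.01 -0.03] gap 49.9 ff 0.0 t 27.8
[ 0.61073875 -0.02325893]
step [[-3.3, 0.6, 64.3], [[0.1, -0.1, 0.5], [0.1, 0.2, -179.5]]] pos [ 0.6116 -0.0201  0.1963] q6 [-0.1   0.29  1.68  0.    1.17  0.41] t 27.8
```

View pics/p2.png

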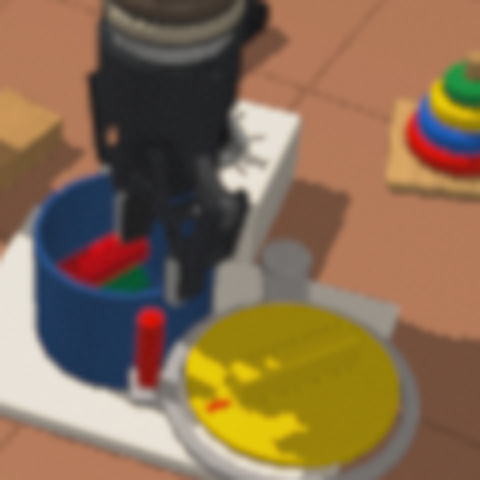

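The fingertips are at crop (130,235) and (180,295), centred above the pin top at (150,320). Descending now.

```bash

python3 -m crank '[{"dx":-3,"dy":0.6,"dz":15,"ax":0,"ay":0,"az":0},{"dx":-3,"dy":0.6,"dz":32,"ax":0,"ay":0,"az":0},{"dx":-3,"dy":0.6,"dz":48,"ax":0,"ay":0,"az":0},{"dx":-3,"dy":0.6,"dz":60,"ax":0,"ay":0,"az":0},{"dx":-3,"dy":0.6,"dz":64,"ax":0,"ay":0,"az":0}]' 50 30
python3 -m crank '[{"dx":0,"dy":0,"dz":0,"ax":0,"ay":0,"az":0},{"dx":0,"dy":0,"dz":0,"ax":0,"ay":0,"az":0},{"dx":0,"dy":0,"dz":0,"ax":0,"ay":0,"az":0},{"dx":0,"dy":0,"dz":0,"ax":0,"ay":0,"az":0},{"dx":0,"dy":0,"dz":0,"ax":0,"ay":0,"az":0}]' 5 30
python3 -c "
from h import *
info()
s=monitor.sense();q=s['orientation'];Rc=Ro.from_quat([q[1],q[2],q[3],q[0]])
v=s['position'][:2]-POST;print('radius',np.hypot(*v))
for k in range(1,6):
    a=np.radians(-5.5*k);w=np.array([[np.cos(a),-np.sin(a)],[np.sin(a),np.cos(a)]])@v-v
    print(k,(Rc.inv().apply([*w,0])*1000).round(1))"
```

```text
clock: 28.35
position: [0.6083, -0.0232, 0.128]
orientation: [-0.001, 0.864, 0.503, -0.002]
wrist_force: [-0.3, -0.2, -0.1]
finger_gap: 0.584
finger_force: 0.0
clock: 28.85
position: [0.6108, -0.0234, 0.1314]
orientation: [0.001, 0.864, 0.503, 0.001]
wrist_force: [2.0, -0.2, 0.6]
finger_gap: 0.18
finger_force: 29.8
[ 0.6108 -0.0234  0.1314] [-0.11   0.358  1.727 -0.     1.055  0.406] f [ 2.  -0.2  0.6] tq [-0.05 -0.11  0.  ] gap 15.3 ff 29.84818607568741 t 28.85
radius 0.14495605768550762
1 [ -4.2 -13.3  -0. ]
2 [ -7.2 -26.9  -0.1]
3 [ -8.8 -40.7  -0.1]
4 [ -9.  -54.6  -0.1]
5 [ -8.  -68.4  -0.1]
```

```bash

python3 -m crank '[{"dx":-4.2,"dy":-13.3,"dz":0,"ax":0,"ay":0,"az":5.5},{"dx":-7.2,"dy":-26.9,"dz":0,"ax":0,"ay":0,"az":11},{"dx":-8.8,"dy":-40.7,"dz":0,"ax":0,"ay":0,"az":16.5},{"dx":-9,"dy":-54.6,"dz":0,"ax":0,"ay":0,"az":22},{"dx":-8,"dy":-68.4,"dz":0,"ax":0,"ay":0,"az":27.5}]'
python3 -c "
from h import *
info();s=monitor.sense();v=(s['position'][:2]-POST);print(np.hypot(*v),np.degrees(np.arctan2(v[1],v[0]))%360)"
python3 -m crank '[{"dx":-4.2,"dy":-13.3,"dz":0,"ax":0,"ay":0,"az":5.5},{"dx":-7.2,"dy":-26.9,"dz":0,"ax":0,"ay":0,"az":11},{"dx":-8.8,"dy":-40.7,"dz":0,"ax":0,"ay":0,"az":16.5},{"dx":-9,"dy":-54.6,"dz":0,"ax":0,"ay":0,"az":22},{"dx":-8,"dy":-68.4,"dz":0,"ax":0,"ay":0,"az":27.5}]'
python3 -m crank '[{"dx":-4.2,"dy":-13.3,"dz":0,"ax":0,"ay":0,"az":5.5},{"dx":-7.2,"dy":-26.9,"dz":0,"ax":0,"ay":0,"az":11},{"dx":-8.8,"dy":-40.7,"dz":0,"ax":0,"ay":0,"az":16.5},{"dx":-9,"dy":-54.6,"dz":0,"ax":0,"ay":0,"az":22},{"dx":-8,"dy":-68.4,"dz":0,"ax":0,"ay":0,"az":27.5}]'
python3 -c "
from h import *
info();s=monitor.sense();v=(s['position'][:2]-POST);print(np.hypot(*v),np.degrees(np.arctan2(v[1],v[0]))%360)"
```

```text
clock: 29.35
position: [0.5471, 0.0036, 0.1314]
orientation: [0.0, 0.96, 0.282, 0.001]
wrist_force: [1.7, 0.8, -0.2]
finger_gap: 0.178
finger_force: 30.7
[0.5471 0.0036 0.1314] [-0.073  0.242  1.881 -0.     1.016  0.927] f [ 1.7  0.8 -0.2] tq [ 0.05 -0.31  0.03] gap 15.2 ff 30.68041741847992 t 29.35
0.14497776083045194 233.21791891530967
clock: 29.85
position: [0.5031, 0.0567, 0.1313]
orientation: [0.0, 0.999, 0.046, 0.001]
wrist_force: [2.8, -0.3, -1.1]
finger_gap: 0.178
finger_force: 30.6
clock: 30.35
position: [0.4888, 0.1241, 0.1314]
orientation: [0.0, 0.981, -0.193, 0.001]
wrist_force: [1.9, -0.4, -0.5]
finger_gap: 0.175
finger_force: 30.6
[0.4888 0.1241 0.1314] [ 1.630e-01  1.630e-01  1.978e+00 -1.000e-03  9.990e-01  2.123e+00] f [ 1.9 -0.4 -0.5] tq [-0.28 -0.28 -0.06] gap 14.9 ff 30.638853907585144 t 30.35
0.14516987746196272 178.2390745306064
```

```bash

python3 -m crank '[{"dx":-4.2,"dy":-13.3,"dz":0,"ax":0,"ay":0,"az":5.5},{"dx":-7.2,"dy":-26.9,"dz":0,"ax":0,"ay":0,"az":11},{"dx":-8.8,"dy":-40.7,"dz":0,"ax":0,"ay":0,"az":16.5},{"dx":-9,"dy":-54.6,"dz":0,"ax":0,"ay":0,"az":22},{"dx":-8,"dy":-68.4,"dz":0,"ax":0,"ay":0,"az":27.5}]'
python3 -c "
from h import *
info();s=monitor.sense();v=(s['position'][:2]-POST);print(np.hypot(*v),np.degrees(np.arctan2(v[1],v[0]))%360)"
python3 -m crank '[{"dx":-0.8,"dy":-1.5,"dz":0,"ax":0,"ay":0,"az":0},{"dx":-1.2,"dy":-3,"dz":0,"ax":0,"ay":0,"az":0},{"dx":-1.2,"dy":-4,"dz":0,"ax":0,"ay":0,"az":0},{"dx":-1.2,"dy":-4,"dz":0,"ax":0,"ay":0,"az":0},{"dx":-1.2,"dy":-4,"dz":0,"ax":0,"ay":0,"az":0}]'
python3 -c "
from h import *
info();s=monitor.sense();v=(s['position'][:2]-POST);print(np.hypot(*v),np.degrees(np.arctan2(v[1],v[0]))%360)"
```

```text
clock: 30.85
position: [0.5055, 0.188, 0.1312]
orientation: [0.004, 0.908, -0.419, 0.0]
wrist_force: [-11.9, -34.5, 19.7]
finger_gap: 0.175
finger_force: 34.4
[0.5055 0.188  0.1312] [ 0.279  0.233  1.893 -0.007  1.02   2.719] f [-11.9 -34.5  19.7] tq [-5.04  1.47  0.34] gap 15.0 ff 34.36789244413376 t 30.85
0.14539451500530987 151.98099453458437
clock: 31.35
position: [0.5053, 0.1875, 0.1312]
orientation: [0.007, 0.909, -0.418, -0.001]
wrist_force: [-8.9, -17.4, 12.3]
finger_gap: 0.178
finger_force: 33.4
[0.5053 0.1875 0.1312] [ 0.281  0.237  1.888 -0.011  1.029  2.719] f [ -8.9 -17.4  12.3] tq [-2.43  1.12  0.12] gap 15.2 ff 33.406137228012085 t 31.35
0.14538891050744976 152.2049244998543
```

```bash

python3 -m crank '[{"dx":0,"dy":1,"dz":0,"ax":0,"ay":0,"az":0},{"dx":0,"dy":1,"dz":0,"ax":0,"ay":0,"az":0},{"dx":0,"dy":1,"dz":-15,"ax":0,"ay":0,"az":0},{"dx":0,"dy":1,"dz":-50,"ax":0,"ay":0,"az":0},{"dx":0,"dy":1,"dz":-85,"ax":0,"ay":0,"az":0}]' 50
python3 -m crank '[{"dx":0,"dy":0,"dz":0,"ax":0,"ay":0,"az":-8.4},{"dx":0,"dy":0,"dz":0,"ax":0,"ay":0,"az":-16.8},{"dx":0,"dy":0,"dz":0,"ax":0,"ay":0,"az":-25.2},{"dx":0,"dy":0,"dz":0,"ax":0,"ay":0,"az":-33.6},{"dx":0,"dy":0,"dz":0,"ax":0,"ay":0,"az":-42}]'
python3 -m crank '[{"dx":0,"dy":0,"dz":0,"ax":0,"ay":0,"az":-8.4},{"dx":0,"dy":0,"dz":0,"ax":0,"ay":0,"az":-16.8},{"dx":0,"dy":0,"dz":0,"ax":0,"ay":0,"az":-25.2},{"dx":0,"dy":0,"dz":0,"ax":0,"ay":0,"az":-33.6},{"dx":0,"dy":0,"dz":0,"ax":0,"ay":0,"az":-42}]'
python3 -m crank '[{"dx":0,"dy":0,"dz":0,"ax":0,"ay":0,"az":-8.4},{"dx":0,"dy":0,"dz":0,"ax":0,"ay":0,"az":-16.8},{"dx":0,"dy":0,"dz":0,"ax":0,"ay":0,"az":-25.2},{"dx":0,"dy":0,"dz":0,"ax":0,"ay":0,"az":-33.6},{"dx":0,"dy":0,"dz":0,"ax":0,"ay":0,"az":-42}]'
python3 -c "
from h import *
info();step([.5205,.0995,.2],42)
S=imaging.camera('scene')
cv2.imwrite('pics/l2.png',cv2.resize(S['img'][100:240,240:380,::-1],None,fx=4,fy=4,interpolation=cv2.INTER_CUBIC))"
```

```text
clock: 31.85
position: [0.5076, 0.1936, 0.2168]
orientation: [0.0, 0.908, -0.419, -0.001]
wrist_force: [1.1, 0.7, 0.4]
finger_gap: 0.582
finger_force: 0.0
clock: 32.35
position: [0.5085, 0.194, 0.2171]
orientation: [-0.001, 0.998, -0.063, 0.001]
wrist_force: [-0.2, 0.4, -0.1]
finger_gap: 0.584
finger_force: 0.0
clock: 32.85
position: [0.5085, 0.194, 0.217]
orientation: [-0.0, 0.954, 0.299, 0.001]
wrist_force: [0.0, -0.8, 0.2]
finger_gap: 0.587
finger_force: 0.0
clock: 33.35
position: [0.5085, 0.194, 0.217]
orientation: [0.0, 0.784, 0.621, 0.001]
wrist_force: [-0.1, 0.4, 0.6]
finger_gap: 0.585
finger_force: 0.0
[0.5085 0.194  0.217 ] [0.284 0.14  1.814 0.    1.185 0.514] f [-0.1  0.4  0.6] tq [ 0.02 -0.04  0.01] gap 50.0 ff 0.0 t 33.35
step [[-89.3, 33.2, 16.9], [[0.1, -0.0, -55.2], [-0.0, -0.1, 124.8]]] pos [0.5085 0.194  0.217 ] q6 [0.28 0.14 1.81 0.   1.19 0.51] t 33.35
```

View pics/l2.png

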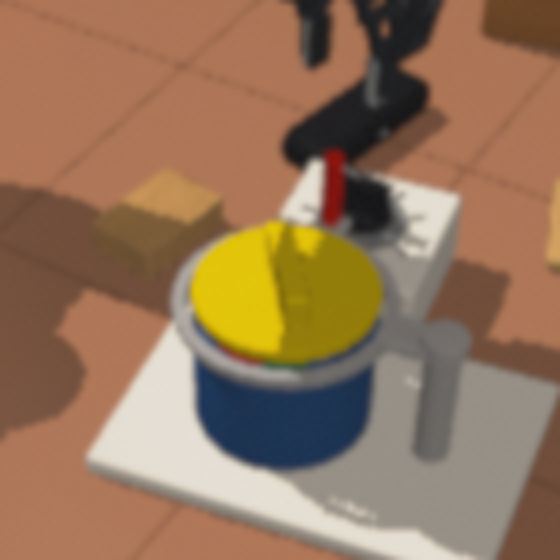

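The slivers at (240,355) and (280,365) are the pegs, seen through the gap under the raised lid; they match their earlier pixels. The carrier is home, so I'll grip the bar and screw the lid down.

```bash

python3 -m crank '[{"dx":-20,"dy":8,"dz":0,"ax":0,"ay":0,"az":-8.4},{"dx":-45,"dy":17,"dz":0,"ax":0,"ay":0,"az":-16.8},{"dx":-70,"dy":26,"dz":0,"ax":0,"ay":0,"az":-25.2},{"dx":-89.3,"dy":33.2,"dz":0,"ax":0,"ay":0,"az":-33.6},{"dx":-89.3,"dy":33.2,"dz":0,"ax":0,"ay":0,"az":-42}]' 50 50
python3 -m crank '[{"dx":0,"dy":0,"dz":20,"ax":0,"ay":0,"az":-8},{"dx":0,"dy":0,"dz":40,"ax":0,"ay":0,"az":-12},{"dx":0,"dy":0,"dz":60,"ax":0,"ay":0,"az":-12},{"dx":0,"dy":0,"dz":80,"ax":0,"ay":0,"az":-12},{"dx":0,"dy":0,"dz":90,"ax":0,"ay":0,"az":-12}]' 50 50
python3 -c "
from h import *
info();step([.5205,.0995,.119],41)"
```

```text
clock: 33.9
position: [0.5202, 0.0968, 0.2168]
orientation: [0.001, 0.511, 0.859, 0.0]
wrist_force: [-0.6, 1.0, -0.3]
finger_gap: 0.586
finger_force: 0.0
clock: 34.4
position: [0.5186, 0.0989, 0.1247]
orientation: [-0.001, 0.42, 0.908, -0.0]
wrist_force: [-0.1, 0.2, -0.3]
finger_gap: 0.586
finger_force: 0.0
[0.5186 0.0989 0.1247] [ 0.106  0.219  1.926  0.     0.999 -0.599] f [-0.1  0.2 -0.3] tq [-0.01 -0.04 -0.04] gap 50.0 ff 0.0 t 34.4
step [[-0.8, 1.8, 5.7], [[-0.1, -0.1, -0.7], [-0.1, 0.1, 179.3]]] pos [0.5186 0.0989 0.1247] q6 [ 0.11  0.22  1.93  0.    1.   -0.6 ] t 34.4
```

```bash

python3 -m crank '[{"dx":0,"dy":0.5,"dz":2,"ax":0,"ay":0,"az":0},{"dx":0,"dy":0.5,"dz":5,"ax":0,"ay":0,"az":0},{"dx":0,"dy":0.5,"dz":7,"ax":0,"ay":0,"az":0},{"dx":0,"dy":0.5,"dz":7,"ax":0,"ay":0,"az":0},{"dx":0,"dy":0.5,"dz":7,"ax":0,"ay":0,"az":0}]' 50 50
python3 -m crank '[{"dx":0,"dy":0,"dz":0,"ax":0,"ay":0,"az":0},{"dx":0,"dy":0,"dz":0,"ax":0,"ay":0,"az":0},{"dx":0,"dy":0,"dz":0,"ax":0,"ay":0,"az":0},{"dx":0,"dy":0,"dz":0,"ax":0,"ay":0,"az":0},{"dx":0,"dy":0,"dz":0,"ax":0,"ay":0,"az":0}]' 5 50
python3 -c "
from h import *
info()"
python3 -m crank '[{"dx":0,"dy":0,"dz":0.7,"ax":0,"ay":0,"az":8},{"dx":0,"dy":0,"dz":1.4,"ax":0,"ay":0,"az":16},{"dx":0,"dy":0,"dz":2.1,"ax":0,"ay":0,"az":24},{"dx":0,"dy":0,"dz":2.8,"ax":0,"ay":0,"az":32},{"dx":0,"dy":0,"dz":3.5,"ax":0,"ay":0,"az":40}]' 5 50
python3 -c "
from h import *
info()"
```

```text
clock: 34.9
position: [0.5202, 0.099, 0.1192]
orientation: [0.0, 0.419, 0.908, 0.0]
wrist_force: [0.2, -0.6, -0.1]
finger_gap: 0.587
finger_force: 0.0
clock: 35.4
position: [0.5208, 0.0991, 0.1192]
orientation: [0.001, 0.419, 0.908, 0.001]
wrist_force: [1.8, 1.0, 2.3]
finger_gap: 0.2
finger_force: 52.2
[0.5208 0.0991 0.1192] [ 0.106  0.228  1.928  0.     0.984 -0.6  ] f [1.8 1.  2.3] tq [ 0.05 -0.31 -0.07] gap 17.0 ff 52.181410789489746 t 35.4
clock: 35.9
position: [0.5205, 0.099, 0.1157]
orientation: [0.0, 0.706, 0.708, 0.001]
wrist_force: [2.5, 0.6, 2.6]
finger_gap: 0.198
finger_force: 52.3
[0.5205 0.099  0.1157] [0.106 0.232 1.93  0.    0.977 0.103] f [2.5 0.6 2.6] tq [ 0.14 -0.18  0.11] gap 16.9 ff 52.300795912742615 t 35.9
```

```bash

python3 -m crank '[{"dx":0,"dy":0,"dz":0.7,"ax":0,"ay":0,"az":8},{"dx":0,"dy":0,"dz":1.4,"ax":0,"ay":0,"az":16},{"dx":0,"dy":0,"dz":2.1,"ax":0,"ay":0,"az":24},{"dx":0,"dy":0,"dz":2.8,"ax":0,"ay":0,"az":32},{"dx":0,"dy":0,"dz":3.5,"ax":0,"ay":0,"az":40}]' 5 50
python3 -c "
from h import *
info()"
python3 -m crank '[{"dx":0,"dy":0,"dz":0.6,"ax":0,"ay":0,"az":7},{"dx":0,"dy":0,"dz":1.2,"ax":0,"ay":0,"az":14},{"dx":0,"dy":0,"dz":1.8,"ax":0,"ay":0,"az":21},{"dx":0,"dy":0,"dz":2.4,"ax":0,"ay":0,"az":28},{"dx":0,"dy":0,"dz":2.9,"ax":0,"ay":0,"az":34}]' 5 50
python3 -c "
from h import *
info()"
python3 -m crank '[{"dx":0,"dy":0,"dz":0.2,"ax":0,"ay":0,"az":2},{"dx":0,"dy":0,"dz":0.4,"ax":0,"ay":0,"az":4},{"dx":0,"dy":0,"dz":0.6,"ax":0,"ay":0,"az":6},{"dx":0,"dy":0,"dz":0.6,"ax":0,"ay":0,"az":8},{"dx":0,"dy":0,"dz":0.6,"ax":0,"ay":0,"az":9}]' 5 60
python3 -c "
from h import *
info();step([.52,.1,.1],-80.4)"
```

```text
clock: 36.4
position: [0.5202, 0.0992, 0.1121]
orientation: [-0.0, 0.906, 0.424, 0.001]
wrist_force: [0.8, -0.0, 2.2]
finger_gap: 0.194
finger_force: 52.4
[0.5202 0.0992 0.1121] [1.060e-01 2.370e-01 1.933e+00 1.000e-03 9.710e-01 8.020e-01] f [ 0.8 -0.   2.2] tq [ 0.33 -0.11  0.1 ] gap 16.6 ff 52.371039390563965 t 36.4
clock: 36.9
position: [0.5201, 0.0995, 0.1092]
orientation: [-0.0, 0.99, 0.141, 0.001]
wrist_force: [0.3, 1.3, 3.1]
finger_gap: 0.197
finger_force: 52.3
[0.5201 0.0995 0.1092] [1.060e-01 2.410e-01 1.934e+00 1.000e-03 9.650e-01 1.394e+00] f [0.3 1.3 3.1] tq [ 0.43 -0.12  0.05] gap 16.8 ff 52.33999013900757 t 36.9
clock: 37.4
position: [0.52, 0.1002, 0.1086]
orientation: [-0.001, 0.998, 0.065, 0.0]
wrist_force: [-0.1, 5.4, 3.7]
finger_gap: 0.193
finger_force: 61.3
[0.52   0.1002 0.1086] [0.107 0.242 1.935 0.002 0.964 1.545] f [-0.1  5.4  3.7] tq [ 1.08 -0.02  0.81] gap 16.5 ff 61.309930086135864 t 37.4
step [[0.0, 0.2, 8.6], [[-0.1, -0.1, -2.1], [-0.1, 0.2, 177.9]]] pos [0.52   0.1002 0.1086] q6 [0.11 0.24 1.93 0.   0.96 1.55] t 37.4
```

The lid is tight: 0.8 N m at the stop, and it dropped 10.6 mm, which is 2.1 rad. Next I'll release and go to the timer knob.

```bash

python3 -m crank '[{"dx":0,"dy":0,"dz":0,"ax":0,"ay":0,"az":0},{"dx":0,"dy":0,"dz":0,"ax":0,"ay":0,"az":0},{"dx":0,"dy":0,"dz":-20,"ax":0,"ay":0,"az":0},{"dx":0,"dy":0,"dz":-60,"ax":0,"ay":0,"az":0},{"dx":0,"dy":0,"dz":-100,"ax":0,"ay":0,"az":0}]' 45
python3 -m crank '[{"dx":0,"dy":0,"dz":0,"ax":0,"ay":0,"az":-8.4},{"dx":0,"dy":0,"dz":0,"ax":0,"ay":0,"az":-16.8},{"dx":0,"dy":0,"dz":0,"ax":0,"ay":0,"az":-25.2},{"dx":0,"dy":0,"dz":0,"ax":0,"ay":0,"az":-33.6},{"dx":0,"dy":0,"dz":0,"ax":0,"ay":0,"az":-42}]'
python3 -m crank '[{"dx":0,"dy":0,"dz":0,"ax":0,"ay":0,"az":-8.4},{"dx":0,"dy":0,"dz":0,"ax":0,"ay":0,"az":-16.8},{"dx":0,"dy":0,"dz":0,"ax":0,"ay":0,"az":-25.2},{"dx":0,"dy":0,"dz":0,"ax":0,"ay":0,"az":-33.6},{"dx":0,"dy":0,"dz":0,"ax":0,"ay":0,"az":-42}]'
python3 -m crank '[{"dx":0,"dy":0,"dz":0,"ax":0,"ay":0,"az":-8.4},{"dx":0,"dy":0,"dz":0,"ax":0,"ay":0,"az":-16.8},{"dx":0,"dy":0,"dz":0,"ax":0,"ay":0,"az":-25.2},{"dx":0,"dy":0,"dz":0,"ax":0,"ay":0,"az":-33.6},{"dx":0,"dy":0,"dz":0,"ax":0,"ay":0,"az":-42}]'
python3 -c "
from h import *
info();step([*KNOB,.2],89)
S=imaging.camera('scene')
cv2.imwrite('pics/k2.png',np.clip(1.8*cv2.resize(S['img'][120:190,280:360,::-1],None,fx=7,fy=7,interpolation=cv2.INTER_CUBIC).astype(float),0,255).astype(np.uint8))
o=np.array([280,120])
for y in (-12,-6,0,6):
  a=np.radians(y);d=np.array([np.cos(a),np.sin(a)]);n=np.array([-d[1],d[0]])
  print(y,[[round(v) for v in (np.array(proj(S,[*(KNOB+s*.023*d+t*.007*n),.11]))-o+.43)*7] for s in(1,-1) for t in(1,-1)])"
```

```text
clock: 37.9
position: [0.5179, 0.0981, 0.2074]
orientation: [0.001, 0.998, 0.065, -0.002]
wrist_force: [1.4, 1.1, 0.6]
finger_gap: 0.525
finger_force: 0.0
clock: 38.4
position: [0.5189, 0.0982, 0.2073]
orientation: [0.0, 0.907, 0.421, -0.001]
wrist_force: [0.3, 0.4, 0.0]
finger_gap: 0.527
finger_force: 0.0
clock: 38.9
position: [0.5189, 0.0981, 0.2072]
orientation: [-0.0, 0.696, 0.718, -0.001]
wrist_force: [0.4, -0.6, 0.2]
finger_gap: 0.527
finger_force: 0.0
clock: 39.4
position: [0.5188, 0.0981, 0.2072]
orientation: [-0.001, 0.393, 0.92, -0.001]
wrist_force: [0.4, -0.3, 0.1]
finger_gap: 0.524
finger_force: 0.0
[0.5188 0.0981 0.2072] [ 1.050e-01  1.210e-01  1.857e+00 -1.000e-03  1.166e+00 -6.580e-01] f [ 0.4 -0.3  0.1] tq [-0.04  0.01 -0.04] gap 44.8 ff 0.0 t 39.4
step [[139.6, 97.2, 7.1], [[-0.1, -0.1, -45.2], [-0.1, 0.1, 134.8]]] pos [0.5188 0.0981 0.2072] q6 [ 0.11  0.12  1.86 -0.    1.17 -0.66] t 39.4
-12 [[409, 187], [388, 201], [330, 142], [309, 156]]
-6 [[411, 184], [393, 199], [325, 144], [307, 159]]
0 [[413, 180], [397, 197], [321, 146], [305, 162]]
6 [[414, 177], [401, 195], [317, 148], [304, 166]]
```

View pics/k2.png

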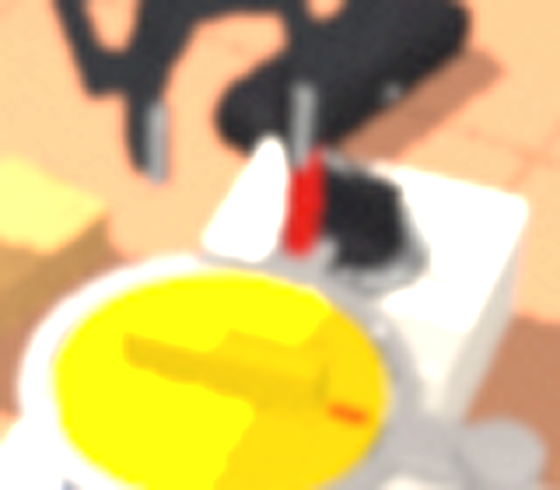

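The lid bar now lies along the steriliser's x axis with its red mark by the post, so it is closed. The knob's bar top corner is near (403,185), which puts its yaw at about −3°.

```bash

python3 -m crank '[{"dx":28,"dy":19,"dz":-15,"ax":0,"ay":0,"az":-8.4},{"dx":60,"dy":42,"dz":-20,"ax":0,"ay":0,"az":-16.8},{"dx":95,"dy":66,"dz":-20,"ax":0,"ay":0,"az":-25.2},{"dx":125,"dy":87,"dz":-20,"ax":0,"ay":0,"az":-33.6},{"dx":139.6,"dy":97.2,"dz":-10,"ax":0,"ay":0,"az":-42}]' 45 40
python3 -m crank '[{"dx":0,"dy":0,"dz":20,"ax":0,"ay":0,"az":-1},{"dx":0,"dy":0,"dz":50,"ax":0,"ay":0,"az":-1},{"dx":0,"dy":0,"dz":75,"ax":0,"ay":0,"az":-1},{"dx":0,"dy":0,"dz":90,"ax":0,"ay":0,"az":-1},{"dx":0,"dy":0,"dz":95,"ax":0,"ay":0,"az":-1}]'
python3 -c "
from h import *
info();step([*KNOB,.074],87)"
```

```text
clock: 39.95
position: [0.4945, 0.2698, 0.2191]
orientation: [0.001, 0.037, 0.999, 0.001]
wrist_force: [0.5, -0.0, -0.4]
finger_gap: 0.526
finger_force: 0.0
clock: 40.45
position: [0.4926, 0.266, 0.1207]
orientation: [-0.002, 0.032, 0.999, -0.001]
wrist_force: [-0.0, -1.6, 0.5]
finger_gap: 0.528
finger_force: 0.0
[0.4926 0.266  0.1207] [ 0.418  0.283  1.852 -0.     1.011 -1.089] f [-0.  -1.6  0.5] tq [-0.01 -0.04  0.  ] gap 45.1 ff 0.0 t 40.45
step [[-0.0, 0.2, 46.7], [[-0.1, -0.2, -0.6], [-0.4, 0.2, 179.4]]] pos [0.4926 0.266  0.1207] q6 [ 0.42  0.28  1.85 -0.    1.01 -1.09] t 40.45
```

```bash

python3 -m crank '[{"dx":0,"dy":0,"dz":12,"ax":0,"ay":0,"az":0},{"dx":0,"dy":0,"dz":24,"ax":0,"ay":0,"az":0},{"dx":0,"dy":0,"dz":34,"ax":0,"ay":0,"az":0},{"dx":0,"dy":0,"dz":42,"ax":0,"ay":0,"az":0},{"dx":0,"dy":0,"dz":46,"ax":0,"ay":0,"az":0}]' 45 40
python3 -c "
from h import *
info()"
python3 -m crank '[{"dx":0,"dy":0,"dz":0,"ax":0,"ay":0,"az":0},{"dx":0,"dy":0,"dz":0,"ax":0,"ay":0,"az":0},{"dx":0,"dy":0,"dz":0,"ax":0,"ay":0,"az":0},{"dx":0,"dy":0,"dz":0,"ax":0,"ay":0,"az":0},{"dx":0,"dy":0,"dz":0,"ax":0,"ay":0,"az":0}]' 3 30
python3 -c "
from h import *
info();step([*KNOB,.074],87)"
```

```text
clock: 40.95
position: [0.4938, 0.2669, 0.0762]
orientation: [-0.0, 0.031, 1.0, -0.0]
wrist_force: [0.3, -0.4, 0.1]
finger_gap: 0.527
finger_force: 0.0
[0.4938 0.2669 0.0762] [ 0.418  0.346  1.876 -0.     0.921 -1.091] f [ 0.3 -0.4  0.1] tq [ 0.01 -0.02 -0.02] gap 45.0 ff 0.0 t 40.95
clock: 41.45
position: [0.4945, 0.266, 0.0776]
orientation: [0.0, 0.031, 1.0, -0.001]
wrist_force: [0.2, -5.2, 3.1]
finger_gap: 0.152
finger_force: 31.8
[0.4945 0.266  0.0776] [ 0.417  0.344  1.875 -0.002  0.923 -1.091] f [ 0.2 -5.2  3.1] tq [-0.88  0.06  0.05] gap 12.9 ff 31.76722526550293 t 41.45
step [[2.0, 0.0, 3.6], [[-0.1, 0.0, -0.5], [0.0, 0.2, 179.5]]] pos [0.4945 0.266  0.0776] q6 [ 0.42  0.34  1.88 -0.    0.92 -1.09] t 41.45
```

```bash

python3 -m crank '[{"dx":0,"dy":0,"dz":0,"ax":0,"ay":0,"az":8},{"dx":0,"dy":0,"dz":0,"ax":0,"ay":0,"az":16},{"dx":0,"dy":0,"dz":0,"ax":0,"ay":0,"az":24},{"dx":0,"dy":0,"dz":0,"ax":0,"ay":0,"az":32},{"dx":0,"dy":0,"dz":0,"ax":0,"ay":0,"az":40}]' 3 40
python3 -c "
from h import *
info()"
python3 -m crank '[{"dx":0,"dy":0,"dz":0,"ax":0,"ay":0,"az":8},{"dx":0,"dy":0,"dz":0,"ax":0,"ay":0,"az":16},{"dx":0,"dy":0,"dz":0,"ax":0,"ay":0,"az":24},{"dx":0,"dy":0,"dz":0,"ax":0,"ay":0,"az":32},{"dx":0,"dy":0,"dz":0,"ax":0,"ay":0,"az":40}]'
python3 -c "
from h import *
info()"
python3 -m crank '[{"dx":0,"dy":0,"dz":0,"ax":0,"ay":0,"az":8},{"dx":0,"dy":0,"dz":0,"ax":0,"ay":0,"az":16},{"dx":0,"dy":0,"dz":0,"ax":0,"ay":0,"az":24},{"dx":0,"dy":0,"dz":0,"ax":0,"ay":0,"az":32},{"dx":0,"dy":0,"dz":0,"ax":0,"ay":0,"az":40}]'
python3 -c "
from h import *
info()"
python3 -m crank '[{"dx":0,"dy":0,"dz":0,"ax":0,"ay":0,"az":5},{"dx":0,"dy":0,"dz":0,"ax":0,"ay":0,"az":10},{"dx":0,"dy":0,"dz":0,"ax":0,"ay":0,"az":15},{"dx":0,"dy":0,"dz":0,"ax":0,"ay":0,"az":20},{"dx":0,"dy":0,"dz":0,"ax":0,"ay":0,"az":25}]'
python3 -c "
from h import *
info()"
```

```text
clock: 41.95
position: [0.4938, 0.2644, 0.0776]
orientation: [0.0, 0.373, 0.928, -0.003]
wrist_force: [-1.9, -9.7, 4.9]
finger_gap: 0.148
finger_force: 42.0
[0.4938 0.2644 0.0776] [ 0.416  0.343  1.876 -0.005  0.926 -0.387] f [-1.9 -9.7  4.9] tq [-1.63  0.24  0.07] gap 12.6 ff 42.04791605472565 t 41.95
clock: 42.45
position: [0.4923, 0.2635, 0.0775]
orientation: [0.0, 0.668, 0.744, -0.004]
wrist_force: [-4.5, -10.9, 9.1]
finger_gap: 0.147
finger_force: 42.4
[0.4923 0.2635 0.0775] [ 0.416  0.343  1.877 -0.005  0.93   0.311] f [ -4.5 -10.9   9.1] tq [-1.84  0.76  0.02] gap 12.5 ff 42.421395778656006 t 42.45
clock: 42.95
position: [0.4906, 0.2639, 0.0775]
orientation: [0.001, 0.882, 0.471, -0.005]
wrist_force: [-8.2, -9.4, 11.2]
finger_gap: 0.141
finger_force: 42.7
[0.4906 0.2639 0.0775] [ 0.417  0.342  1.877 -0.003  0.933  1.009] f [-8.2 -9.4 11.2] tq [-1.64  1.34  0.03] gap 12.0 ff 42.7004474401474 t 42.95
clock: 43.45
position: [0.4907, 0.2648, 0.0777]
orientation: [0.002, 0.962, 0.272, -0.004]
wrist_force: [-8.6, -10.9, 1.1]
finger_gap: 0.148
finger_force: 70.0
[0.4907 0.2648 0.0777] [ 0.418  0.342  1.877 -0.003  0.932  1.439] f [ -8.6 -10.9   1.1] tq [-2.29  2.07  1.42] gap 12.6 ff 69.95651291683316 t 43.45
```

The stop is felt: 1.4 N m, with the pad force up and lateral force unchanged. Release, lift and verify numerically.

```bash

python3 -m crank '[{"dx":0,"dy":0,"dz":0,"ax":0,"ay":0,"az":0},{"dx":0,"dy":0,"dz":0,"ax":0,"ay":0,"az":0},{"dx":0,"dy":0,"dz":-15,"ax":0,"ay":0,"az":0},{"dx":0,"dy":0,"dz":-55,"ax":0,"ay":0,"az":0},{"dx":0,"dy":0,"dz":-100,"ax":0,"ay":0,"az":0}]' 45
python3 -c "
from h import *
info();step([.35,.25,.25])"
```

```text
clock: 43.95
position: [0.4934, 0.267, 0.1776]
orientation: [-0.0, 0.963, 0.271, -0.001]
wrist_force: [1.5, 0.5, -0.2]
finger_gap: 0.526
finger_force: 0.0
[0.4934 0.267  0.1776] [4.180e-01 2.160e-01 1.809e+00 1.000e-03 1.119e+00 1.440e+00] f [ 1.5  0.5 -0.2] tq [ 0.05 -0.05  0.01] gap 45.0 ff 0.0 t 43.95
step [[-131.4, -60.3, -72.1]] pos [0.4934 0.267  0.1776] q6 [0.42 0.22 1.81 0.   1.12 1.44] t 43.95
```

```bash

python3 -m crank '[{"dx":-20,"dy":15,"dz":-40,"ax":0,"ay":0,"az":0},{"dx":-50,"dy":38,"dz":-70,"ax":0,"ay":0,"az":0},{"dx":-80,"dy":62,"dz":-70,"ax":0,"ay":0,"az":0},{"dx":-110,"dy":86,"dz":-70,"ax":0,"ay":0,"az":0},{"dx":-140,"dy":110,"dz":-70,"ax":0,"ay":0,"az":0}]'
python3 -m crank '[{"dx":-30,"dy":24,"dz":0,"ax":0,"ay":0,"az":0},{"dx":-60,"dy":48,"dz":0,"ax":0,"ay":0,"az":0},{"dx":-90,"dy":72,"dz":0,"ax":0,"ay":0,"az":0},{"dx":-120,"dy":96,"dz":0,"ax":0,"ay":0,"az":0},{"dx":-150,"dy":120,"dz":0,"ax":0,"ay":0,"az":0}]'
python3 -c "
from h import *
T=imaging.camera('top')
p=np.array(proj(T,[*KNOB,.11]));g=T['img'].min(2).astype(int);g0=cv2.imread('pics/top0.png').min(2).astype(int)
for a in(g0,g):
  print(a[209:227,189:207])
h=cv2.imread('pics/top0.png').astype(int);d=np.abs(h-T['img'][:,:,::-1].astype(int)).max(2)>60
n,l,s,c=cv2.connectedComponentsWithStats(d.astype(np.uint8));print([(s[i].tolist()) for i in range(1,n) if s[i][4]>25]);print(p,[blobs(T,lo,hi,b) for lo,hi,b in (((0,150,60),(6,255,255),(205,195,235,230)),)]);info()"
```

```text
clock: 44.45
position: [0.4326, 0.0995, 0.2491]
orientation: [0.0, 0.962, 0.271, 0.002]
wrist_force: [0.5, -1.1, -0.1]
finger_gap: 0.527
finger_force: 0.0
clock: 44.95
position: [0.367, -0.0817, 0.2487]
orientation: [0.001, 0.963, 0.271, 0.002]
wrist_force: [1.6, -0.7, 1.1]
finger_gap: 0.527
finger_force: 0.0
[[186 157 102  95  98  95  86  60  60  63  63  77  98  99 100  98  96 101]
 [165 126  99  98  86  49  31  25  34  47  51  61  65  77  99 101  95  90]
 [108  98  98  87  58  23  16  20  21  11  11  20  33  52  77  99 100  91]
 [ 96  96  87  59  33  16  19  22  19   9   6  13  19  24  47  78 103 100]
 [ 97  89  58  34  21  16  22  23  23  10   9  17  20  19  27  63 100 102]
 [ 97  88  37  19  16  19  19  24  20  10   8  19  23  22  18  39  79 103]
 [ 99  87  32  17  17  18  21  23  20   6  11  18  25  22  21  29  68 104]
 [ 94  68  24  16  16  16  19  22  20   6  10  20  23  23  21  22  62 104]
 [ 91  53  20  16  15  20  23  22  18   6  11  22  22  22  21  22  59 103]
 [ 91  52  21  17  17  44  64  25  16   8   8  22  23  24  22  21  51  91]
 [ 91  52  18  15  27  94 134  45  11  
[... 2084 characters left out ...]
415, 183, 16, 33, 221], [228, 186, 45, 44, 1232], [362, 186, 27, 15, 218], [187, 196, 36, 43, 586], [222, 215, 14, 36, 202], [290, 233, 73, 72, 2922], [214, 264, 13, 5, 26], [211, 267, 14, 19, 107], [308, 306, 40, 62, 676], [246, 326, 28, 49, 526], [466, 343, 94, 77, 3811], [263, 348, 10, 28, 62], [193, 363, 65, 57, 2707], [286, 363, 35, 14, 73], [316, 369, 92, 51, 3511], [258, 402, 49, 18, 160], [307, 409, 11, 11, 62]]
[195.07097555 217.11023503] [[(22.0, ((218.0500030517578, 211.35000610351562), (6.640782833099365, 4.427187919616699), 18.434947967529297))]]
[ 0.3652 -0.0866  0.2485] [-0.344 -0.254  2.121 -0.006  1.271  0.683] f [-1.2 -1.8 -0.3] tq [-0.12 -0.    0.02] gap 45.0 ff 0.0 t 45.0
```

```bash
python3 -c "
from rig import order
print(order.close_job())"
```

```text
the job is handed in; nothing more can be done
None
```

I handed the job in at about 45 s: red and green pegs in the pot, lid back over it and screwed to its stop, timer then turned clockwise to a hard stop (about 144° by camera, against 149° for full travel from zero). I viewed 17 pictures, over the limit of 14.

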